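# Reload the riveting press with clips of the ordered length

## Robot

A 6-joint arm with a two-finger parallel gripper is mounted at the origin on the work surface. World frame = base frame: x ahead of the robot, y to its left, z up, the work surface at z = 0. Lengths are in m, angles in rad, forces in N, time in s.
With the tool pointing down it reaches from about 0.3 to 0.875 m from the base axis. Payload 6.4 kg.
Tool frame: the origin (TCP) lies midway between the tips of the shut fingers; the grasp point (between the pads) lies 19 mm behind it; z points along the fingers, y is the line along which they close (so a half turn about z gives the same grasp; the last joint's range is limited). The gripper opens to 85 mm and grips with 20 to 120 N. Pads are 22 mm wide; open, the fingers measure 114 mm over their backs; the gripper's body (76 mm by 85 mm) begins 54 mm behind the grasp point. The pads swing forward as they close: fully open they stand 13 mm farther back than shut.
Start: joints at [0.928, 0.181, 1.607, -0, 1.354, -0.206], TCP at [0.243, 0.521, 0.231] pointing down, gripper open.
Joint ranges: [-2.99, 2.99], [-0.89, 2.07], [0.3, 2.58], [-1.14, 4.28], [0, 2.63], [-3.12, 3.12]. Speed limits (rad/s): [2.57, 2.57, 3.01, 3.14, 3.14, 3.14].

## Interface

Orientations are given as a unit quaternion [w, x, y, z].
In Python, from bench import ctrl, vision, workorder gives the robot as it stands. The module is installed in compiled form; this text tells all that it offers.
- The arm moves only by the tool servo_tool, never from a script. Its argument "steps" is a list of rows, each an object of numbers: "dx", "dy", "dz": the shift along the world's x, y, z as a fraction of full scale; "wx", "wy", "wz": the turn, a rotation vector about the world's x, y, z as a fraction of full scale. A call has exactly 5 rows; each row is the pose to reach, as a shift and turn from the pose commanded when the call began, turning the shorter way round; what a row does not reach only later rows make up. Full scale, the value 1, is 100 mm for a shift and pi rad for a turn. A row lasts 1/12 s, in which the tool goes at most 41.7 mm and 7.16 degrees, less where a joint would pass 70% of its speed; a pose out of reach is approached as far as the arm can. A call with a number of a shift or a turn outside -1 to 1 is refused whole. A call with a gripper value outside its range is refused whole. "jaw" is the opening, from 0 (shut) to 1 (fully open), set as the call begins (left out, the last holds). The fingers move at their own pace and stop on an object; the grip force is fixed at half the most. Time passes only in rows, so rows that repeat a pose let the fingers close, or fill a call up. It gives the time, the measured TCP pose, the force, the opening and the grip force at its end, in the units of the state.
- ctrl.get_obs(): the state, without advancing time (a new reading comes with each control period).
- vision.camera(name): name is "scene" or "side" or "wrist"; returns a dict with "frame" (384x512x3 uint8, red, green, blue), "vfov" (degrees; the focal length in pixels is half the picture's height over the tangent of half this angle, whatever the lens; pixels are square), "cx", "cy" (the principal point, pixels), "D" ([k1, k2, p1, p2, k3] as OpenCV has them; the pictures are not rectified), "camera_from_world" (4x4, takes a point from world to camera coordinates). Camera axes: x right, y up, looking along -z (the intrinsics and any distortion apply to the point x, -y, -z); pixel columns grow to the right and rows downward; lengths in m; the calibration is good to about 2 mm. A picture is of the moment at which its call begins. There is no depth.
- workorder.hand_in(): hands the job in; it is judged then, once.
The state is a dict: "time_s": time; "q": joint angles; "dq": joint speeds; "joint_efforts": joint torques, N m; "eef_pos": TCP position; "eef_rot": TCP orientation; "wrist_force": force on the tool from outside, world axes, zero at the start; "torque": the same for the moment, N m; "opening": opening from 0.0 (shut) to 1.0 (fully open); "grasp_force": force on a finger pad.
Only numpy, scipy, OpenCV 4.12 (cv2) and the standard library are available. Lean on these libraries where they do the work, as an engineer would, in place of code of your own. Each camera call takes 0.05 s, during which the arm holds its last target. There are 200 camera calls.

## Task

Pull the press's shuttle right out by its handle, put the two finished brackets from it into the white bin, then load every clip on the rubber mat that is the same length as the sample in the framed bay: stand them flanges down on the shuttle in one neat row, side by side less than a centimetre apart, square to the shuttle and with their ends close up to its stop strip. Leave the other lengths on the mat and the other things on the table alone, and finally push the loaded shuttle fully home and let go. The sheet metal dents easily, so grip the clips and brackets lightly, with no more than 40 N.

Things in the scene. Friction and masses are not known exactly. Their poses are not given: they have to be found in the camera images.
- shuttle (a joint): loading shuttle of the bench riveting press, a flat aluminium deck that slides on rails in the press's own -x direction, out from under the green press beam towards the robot: 0 = fully home, 0.165 m = fully out; about 2 N of friction, stays where left
- deck (a point): centre of the deck's top face, 36 mm above the table, moving with the shuttle; x points home into the press, y along the press. Deck 140 (x) by 250 mm (y). Steel stop strip 14 mm high along its far edge, near face at x = +62 mm. With the shuttle home the press beam is above x = -5 to +75 mm, underside 74 mm over the deck, on columns at y = +-153 mm; its cylinders reach 219 mm over the table
- handle (a point): the shuttle's handle, an upright black post 24 mm in diameter, standing 100 mm in front of the deck's centre (-x); this point is on its axis, 18 mm below its top and 30 mm above the deck's top face; grip it from above
- bin: white plastic bin for finished brackets, open top, outside 210 mm (x) by 160 mm (y) by 60 mm high, walls and floor 4 mm, fixed; origin at the centre of its underside
- mat: black rubber mat 300 mm (x) by 310 mm (y), 3 mm thick, fixed, on which the new clips stand; origin at the centre of its underside
- order_bay (a point): centre of the order bay: the one place on the plywood sample board (110 by 210 mm, fixed) that is ringed by a raised steel frame; the sample clip inside it shows the length that is ordered
- finished_1: finished bracket left on the shuttle: a 70 x 70 x 4 mm steel base plate with a 54 mm long hat-section clip riveted on top (hat 26 mm wide between its outer walls, walls along x, its top 40 mm above the underside, its 3 mm flanges end at +-26 mm in y); 0.16 kg; origin at the centre of its underside; grip across the hat, along y
- finished_2: finished bracket left on the shuttle: a 70 x 70 x 4 mm steel base plate with a 54 mm long hat-section clip riveted on top (hat 26 mm wide between its outer walls, walls along x, its top 40 mm above the underside, its 3 mm flanges end at +-26 mm in y); 0.16 kg; origin at the centre of its underside; grip across the hat, along y
- sample_short: sample clip of the short size (40 mm long), bolted to the sample board, not to be taken; same section as the loose clips
- short_1: loose short clip: hat-section steel profile 40 mm long (x), 52 mm wide over its flanges (y), 36 mm high; the hat is 26 mm wide between its outer walls, each flange 13 mm wide and 3 mm thick; standing flanges down; origin at the centre of its underside; may be absent
- short_2: loose short clip: hat-section steel profile 40 mm long (x), 52 mm wide over its flanges (y), 36 mm high; the hat is 26 mm wide between its outer walls, each flange 13 mm wide and 3 mm thick; standing flanges down; origin at the centre of its underside; may be absent
- short_3: loose short clip: hat-section steel profile 40 mm long (x), 52 mm wide over its flanges (y), 36 mm high; the hat is 26 mm wide between its outer walls, each flange 13 mm wide and 3 mm thick; standing flanges down; origin at the centre of its underside; may be absent
- sample_middle: sample clip of the middle size (54 mm long), bolted to the sample board, not to be taken; same section as the loose clips
- middle_1: loose middle clip: hat-section steel profile 54 mm long (x), 52 mm wide over its flanges (y), 36 mm high; the hat is 26 mm wide between its outer walls, each flange 13 mm wide and 3 mm thick; standing flanges down; origin at the centre of its underside; may be absent
- middle_2: loose middle clip: hat-section steel profile 54 mm long (x), 52 mm wide over its flanges (y), 36 mm high; the hat is 26 mm wide between its outer walls, each flange 13 mm wide and 3 mm thick; standing flanges down; origin at the centre of its underside; may be absent
- middle_3: loose middle clip: hat-section steel profile 54 mm long (x), 52 mm wide over its flanges (y), 36 mm high; the hat is 26 mm wide between its outer walls, each flange 13 mm wide and 3 mm thick; standing flanges down; origin at the centre of its underside; may be absent
- sample_long: sample clip of the long size (68 mm long), bolted to the sample board, not to be taken; same section as the loose clips
- long_1: loose long clip: hat-section steel profile 68 mm long (x), 52 mm wide over its flanges (y), 36 mm high; the hat is 26 mm wide between its outer walls, each flange 13 mm wide and 3 mm thick; standing flanges down; origin at the centre of its underside; may be absent
- long_2: loose long clip: hat-section steel profile 68 mm long (x), 52 mm wide over its flanges (y), 36 mm high; the hat is 26 mm wide between its outer walls, each flange 13 mm wide and 3 mm thick; standing flanges down; origin at the centre of its underside; may be absent
- long_3: loose long clip: hat-section steel profile 68 mm long (x), 52 mm wide over its flanges (y), 36 mm high; the hat is 26 mm wide between its outer walls, each flange 13 mm wide and 3 mm thick; standing flanges down; origin at the centre of its underside; may be absent
- water_bottle: water bottle, 64 mm in diameter, 200 mm tall; a bystander, leave it alone; origin at the centre of its underside
- hammer: hammer lying on the table, handle to -x; a bystander, leave it alone; origin at the centre of its underside
- tape_roll: roll of tape, 84 mm in diameter, 25 mm high; a bystander, leave it alone; origin at the centre of its underside
- rivet_jar: jar of rivets, 60 mm in diameter, 75 mm high; a bystander, leave it alone; origin at the centre of its underside
Things that resemble listed ones, but are neither listed nor needed, are in the scene too. Leave any red or yellow look-alike of the long_2 alone.

How it is judged:
On the way, in this order (a step that is already met when the one before it is completed fails the run):
1. the shuttle has been pulled out (value of joint shuttle above 0.14 m), for 0.2 s.
2. with the shuttle out, both finished brackets lie in the bin and all the clips of the ordered length stand in a row on the shuttle (value of joint shuttle above 0.1 m and x of finished_1 in the frame of bin between -0.1 and 0.1 m and y of finished_1 in the frame of bin between -0.075 and 0.075 m and z of each of finished_1, finished_2 in the frame of bin below 0.05 m and linear speed of each of finished_1, finished_2 below 0.03 m/s and x of finished_2 in the frame of bin between -0.1 and 0.1 m and y of finished_2 in the frame of bin between -0.075 and 0.075 m and ((horizontal distance between sample_short and order_bay below 0.03 m and (z of short_1 in the frame of deck between -0.004 and 0.005 m and angle between short_1's own z axis and vertical below 0.1 rad and angle between the x axis of short_1 and the x axis of deck, either way round below 0.14 rad and x of short_1 in the frame of deck above 0.029 m and y of short_1 in the frame of deck between -0.105 and 0.105 m and linear speed of short_1 below 0.03 m/s and (horizontal distance between short_1 and short_2 below 0.068 m or horizontal distance between short_1 and short_3 below 0.068 m)) and (z of short_2 in the frame of deck between -0.004 and 0.005 m and angle between short_2's own z axis and vertical below 0.1 rad and angle between the x axis of short_2 and the x axis of deck, either way round below 0.14 rad and x of short_2 in the frame of deck above 0.029 m and y of short_2 in the frame of deck between -0.105 and 0.105 m and linear speed of short_2 below 0.03 m/s and (horizontal distance between short_2 and short_1 below 0.068 m or horizontal distance between short_2 and short_3 below 0.068 m)) and (z of short_3 in the frame of deck between -0.004 and 0.005 m and angle between short_3's own z axis and vertical below 0.1 rad and angle between the x axis of short_3 and the x axis of deck, either way round below 0.14 rad and x of short_3 in the frame of deck above 0.029 m and y of short_3 in the frame of deck between -0.105 and 0.105 m and linear speed of short_3 below 0.03 m/s and (horizontal distance between short_3 and short_1 below 0.068 m or horizontal distance between short_3 and short_2 below 0.068 m)) and (x of middle_1 in the frame of mat between -0.19 and 0.19 m and y of middle_1 in the frame of mat between -0.185 and 0.185 m and height (world z) of middle_1 below 0.03 m) and (x of middle_2 in the frame of mat between -0.19 and 0.19 m and y of middle_2 in the frame of mat between -0.185 and 0.185 m and height (world z) of middle_2 below 0.03 m) and (x of middle_3 in the frame of mat between -0.19 and 0.19 m and y of middle_3 in the frame of mat between -0.185 and 0.185 m and height (world z) of middle_3 below 0.03 m) and (x of long_1 in the frame of mat between -0.19 and 0.19 m and y of long_1 in the frame of mat between -0.185 and 0.185 m and height (world z) of long_1 below 0.03 m) and (x of long_2 in the frame of mat between -0.19 and 0.19 m and y of long_2 in the frame of mat between -0.185 and 0.185 m and height (world z) of long_2 below 0.03 m) and (x of long_3 in the frame of mat between -0.19 and 0.19 m and y of long_3 in the frame of mat between -0.185 and 0.185 m and height (world z) of long_3 below 0.03 m)) or (horizontal distance between sample_middle and order_bay below 0.03 m and (z of middle_1 in the frame of deck between -0.004 and 0.005 m and angle between middle_1's own z axis and vertical below 0.1 rad and angle between the x axis of middle_1 and the x axis of deck, either way round below 0.14 rad and x of middle_1 in the frame of deck above 0.022 m and y of middle_1 in the frame of deck between -0.105 and 0.105 m and linear speed of middle_1 below 0.03 m/s and (horizontal distance between middle_1 and middle_2 below 0.068 m or horizontal distance between middle_1 and middle_3 below 0.068 m)) and (z of middle_2 in the frame of deck between -0.004 and 0.005 m and angle between middle_2's own z axis and vertical below 0.1 rad and angle between the x axis of middle_2 and the x axis of deck, either way round below 0.14 rad and x of middle_2 in the frame of deck above 0.022 m and y of middle_2 in the frame of deck between -0.105 and 0.105 m and linear speed of middle_2 below 0.03 m/s and (horizontal distance between middle_2 and middle_1 below 0.068 m or horizontal distance between middle_2 and middle_3 below 0.068 m)) and (z of middle_3 in the frame of deck between -0.004 and 0.005 m and angle between middle_3's own z axis and vertical below 0.1 rad and angle between the x axis of middle_3 and the x axis of deck, either way round below 0.14 rad and x of middle_3 in the frame of deck above 0.022 m and y of middle_3 in the frame of deck between -0.105 and 0.105 m and linear speed of middle_3 below 0.03 m/s and (horizontal distance between middle_3 and middle_1 below 0.068 m or horizontal distance between middle_3 and middle_2 below 0.068 m)) and (x of short_1 in the frame of mat between -0.19 and 0.19 m and y of short_1 in the frame of mat between -0.185 and 0.185 m and height (world z) of short_1 below 0.03 m) and (x of short_2 in the frame of mat between -0.19 and 0.19 m and y of short_2 in the frame of mat between -0.185 and 0.185 m and height (world z) of short_2 below 0.03 m) and (x of short_3 in the frame of mat between -0.19 and 0.19 m and y of short_3 in the frame of mat between -0.185 and 0.185 m and height (world z) of short_3 below 0.03 m) and (x of long_1 in the frame of mat between -0.19 and 0.19 m and y of long_1 in the frame of mat between -0.185 and 0.185 m and height (world z) of long_1 below 0.03 m) and (x of long_2 in the frame of mat between -0.19 and 0.19 m and y of long_2 in the frame of mat between -0.185 and 0.185 m and height (world z) of long_2 below 0.03 m) and (x of long_3 in the frame of mat between -0.19 and 0.19 m and y of long_3 in the frame of mat between -0.185 and 0.185 m and height (world z) of long_3 below 0.03 m)) or (horizontal distance between sample_long and order_bay below 0.03 m and (z of long_1 in the frame of deck between -0.004 and 0.005 m and angle between long_1's own z axis and vertical below 0.1 rad and angle between the x axis of long_1 and the x axis of deck, either way round below 0.14 rad and x of long_1 in the frame of deck above 0.015 m and y of long_1 in the frame of deck between -0.105 and 0.105 m and linear speed of long_1 below 0.03 m/s and (horizontal distance between long_1 and long_2 below 0.068 m or horizontal distance between long_1 and long_3 below 0.068 m)) and (z of long_2 in the frame of deck between -0.004 and 0.005 m and angle between long_2's own z axis and vertical below 0.1 rad and angle between the x axis of long_2 and the x axis of deck, either way round below 0.14 rad and x of long_2 in the frame of deck above 0.015 m and y of long_2 in the frame of deck between -0.105 and 0.105 m and linear speed of long_2 below 0.03 m/s and (horizontal distance between long_2 and long_1 below 0.068 m or horizontal distance between long_2 and long_3 below 0.068 m)) and (z of long_3 in the frame of deck between -0.004 and 0.005 m and angle between long_3's own z axis and vertical below 0.1 rad and angle between the x axis of long_3 and the x axis of deck, either way round below 0.14 rad and x of long_3 in the frame of deck above 0.015 m and y of long_3 in the frame of deck between -0.105 and 0.105 m and linear speed of long_3 below 0.03 m/s and (horizontal distance between long_3 and long_1 below 0.068 m or horizontal distance between long_3 and long_2 below 0.068 m)) and (x of short_1 in the frame of mat between -0.19 and 0.19 m and y of short_1 in the frame of mat between -0.185 and 0.185 m and height (world z) of short_1 below 0.03 m) and (x of short_2 in the frame of mat between -0.19 and 0.19 m and y of short_2 in the frame of mat between -0.185 and 0.185 m and height (world z) of short_2 below 0.03 m) and (x of short_3 in the frame of mat between -0.19 and 0.19 m and y of short_3 in the frame of mat between -0.185 and 0.185 m and height (world z) of short_3 below 0.03 m) and (x of middle_1 in the frame of mat between -0.19 and 0.19 m and y of middle_1 in the frame of mat between -0.185 and 0.185 m and height (world z) of middle_1 below 0.03 m) and (x of middle_2 in the frame of mat between -0.19 and 0.19 m and y of middle_2 in the frame of mat between -0.185 and 0.185 m and height (world z) of middle_2 below 0.03 m) and (x of middle_3 in the frame of mat between -0.19 and 0.19 m and y of middle_3 in the frame of mat between -0.185 and 0.185 m and height (world z) of middle_3 below 0.03 m)))), for 0.2 s.
3. the shuttle has been pushed fully home (value of joint shuttle below 0.006 m), for 0.2 s.
At the end, for the whole second after the job is handed in: Shuttle within 6 mm of home; both brackets at rest in the bin; every clip of the ordered length flanges down on the deck, within 0.14 rad of square, its end within 13 mm of the stop strip and its flange within 16 mm of another such clip's; all clips of other lengths still on the mat (value of joint shuttle below 0.006 m and velocity of joint shuttle below 0.01 m/s and x of finished_1 in the frame of bin between -0.1 and 0.1 m and y of finished_1 in the frame of bin between -0.075 and 0.075 m and z of each of finished_1, finished_2 in the frame of bin below 0.05 m and linear speed of each of finished_1, finished_2 below 0.03 m/s and x of finished_2 in the frame of bin between -0.1 and 0.1 m and y of finished_2 in the frame of bin between -0.075 and 0.075 m and ((horizontal distance between sample_short and order_bay below 0.03 m and (z of short_1 in the frame of deck between -0.004 and 0.005 m and angle between short_1's own z axis and vertical below 0.1 rad and angle between the x axis of short_1 and the x axis of deck, either way round below 0.14 rad and x of short_1 in the frame of deck above 0.029 m and y of short_1 in the frame of deck between -0.105 and 0.105 m and linear speed of short_1 below 0.03 m/s and (horizontal distance between short_1 and short_2 below 0.068 m or horizontal distance between short_1 and short_3 below 0.068 m)) and (z of short_2 in the frame of deck between -0.004 and 0.005 m and angle between short_2's own z axis and vertical below 0.1 rad and angle between the x axis of short_2 and the x axis of deck, either way round below 0.14 rad and x of short_2 in the frame of deck above 0.029 m and y of short_2 in the frame of deck between -0.105 and 0.105 m and linear speed of short_2 below 0.03 m/s and (horizontal distance between short_2 and short_1 below 0.068 m or horizontal distance between short_2 and short_3 below 0.068 m)) and (z of short_3 in the frame of deck between -0.004 and 0.005 m and angle between short_3's own z axis and vertical below 0.1 rad and angle between the x axis of short_3 and the x axis of deck, either way round below 0.14 rad and x of short_3 in the frame of deck above 0.029 m and y of short_3 in the frame of deck between -0.105 and 0.105 m and linear speed of short_3 below 0.03 m/s and (horizontal distance between short_3 and short_1 below 0.068 m or horizontal distance between short_3 and short_2 below 0.068 m)) and (x of middle_1 in the frame of mat between -0.19 and 0.19 m and y of middle_1 in the frame of mat between -0.185 and 0.185 m and height (world z) of middle_1 below 0.03 m) and (x of middle_2 in the frame of mat between -0.19 and 0.19 m and y of middle_2 in the frame of mat between -0.185 and 0.185 m and height (world z) of middle_2 below 0.03 m) and (x of middle_3 in the frame of mat between -0.19 and 0.19 m and y of middle_3 in the frame of mat between -0.185 and 0.185 m and height (world z) of middle_3 below 0.03 m) and (x of long_1 in the frame of mat between -0.19 and 0.19 m and y of long_1 in the frame of mat between -0.185 and 0.185 m and height (world z) of long_1 below 0.03 m) and (x of long_2 in the frame of mat between -0.19 and 0.19 m and y of long_2 in the frame of mat between -0.185 and 0.185 m and height (world z) of long_2 below 0.03 m) and (x of long_3 in the frame of mat between -0.19 and 0.19 m and y of long_3 in the frame of mat between -0.185 and 0.185 m and height (world z) of long_3 below 0.03 m)) or (horizontal distance between sample_middle and order_bay below 0.03 m and (z of middle_1 in the frame of deck between -0.004 and 0.005 m and angle between middle_1's own z axis and vertical below 0.1 rad and angle between the x axis of middle_1 and the x axis of deck, either way round below 0.14 rad and x of middle_1 in the frame of deck above 0.022 m and y of middle_1 in the frame of deck between -0.105 and 0.105 m and linear speed of middle_1 below 0.03 m/s and (horizontal distance between middle_1 and middle_2 below 0.068 m or horizontal distance between middle_1 and middle_3 below 0.068 m)) and (z of middle_2 in the frame of deck between -0.004 and 0.005 m and angle between middle_2's own z axis and vertical below 0.1 rad and angle between the x axis of middle_2 and the x axis of deck, either way round below 0.14 rad and x of middle_2 in the frame of deck above 0.022 m and y of middle_2 in the frame of deck between -0.105 and 0.105 m and linear speed of middle_2 below 0.03 m/s and (horizontal distance between middle_2 and middle_1 below 0.068 m or horizontal distance between middle_2 and middle_3 below 0.068 m)) and (z of middle_3 in the frame of deck between -0.004 and 0.005 m and angle between middle_3's own z axis and vertical below 0.1 rad and angle between the x axis of middle_3 and the x axis of deck, either way round below 0.14 rad and x of middle_3 in the frame of deck above 0.022 m and y of middle_3 in the frame of deck between -0.105 and 0.105 m and linear speed of middle_3 below 0.03 m/s and (horizontal distance between middle_3 and middle_1 below 0.068 m or horizontal distance between middle_3 and middle_2 below 0.068 m)) and (x of short_1 in the frame of mat between -0.19 and 0.19 m and y of short_1 in the frame of mat between -0.185 and 0.185 m and height (world z) of short_1 below 0.03 m) and (x of short_2 in the frame of mat between -0.19 and 0.19 m and y of short_2 in the frame of mat between -0.185 and 0.185 m and height (world z) of short_2 below 0.03 m) and (x of short_3 in the frame of mat between -0.19 and 0.19 m and y of short_3 in the frame of mat between -0.185 and 0.185 m and height (world z) of short_3 below 0.03 m) and (x of long_1 in the frame of mat between -0.19 and 0.19 m and y of long_1 in the frame of mat between -0.185 and 0.185 m and height (world z) of long_1 below 0.03 m) and (x of long_2 in the frame of mat between -0.19 and 0.19 m and y of long_2 in the frame of mat between -0.185 and 0.185 m and height (world z) of long_2 below 0.03 m) and (x of long_3 in the frame of mat between -0.19 and 0.19 m and y of long_3 in the frame of mat between -0.185 and 0.185 m and height (world z) of long_3 below 0.03 m)) or (horizontal distance between sample_long and order_bay below 0.03 m and (z of long_1 in the frame of deck between -0.004 and 0.005 m and angle between long_1's own z axis and vertical below 0.1 rad and angle between the x axis of long_1 and the x axis of deck, either way round below 0.14 rad and x of long_1 in the frame of deck above 0.015 m and y of long_1 in the frame of deck between -0.105 and 0.105 m and linear speed of long_1 below 0.03 m/s and (horizontal distance between long_1 and long_2 below 0.068 m or horizontal distance between long_1 and long_3 below 0.068 m)) and (z of long_2 in the frame of deck between -0.004 and 0.005 m and angle between long_2's own z axis and vertical below 0.1 rad and angle between the x axis of long_2 and the x axis of deck, either way round below 0.14 rad and x of long_2 in the frame of deck above 0.015 m and y of long_2 in the frame of deck between -0.105 and 0.105 m and linear speed of long_2 below 0.03 m/s and (horizontal distance between long_2 and long_1 below 0.068 m or horizontal distance between long_2 and long_3 below 0.068 m)) and (z of long_3 in the frame of deck between -0.004 and 0.005 m and angle between long_3's own z axis and vertical below 0.1 rad and angle between the x axis of long_3 and the x axis of deck, either way round below 0.14 rad and x of long_3 in the frame of deck above 0.015 m and y of long_3 in the frame of deck between -0.105 and 0.105 m and linear speed of long_3 below 0.03 m/s and (horizontal distance between long_3 and long_1 below 0.068 m or horizontal distance between long_3 and long_2 below 0.068 m)) and (x of short_1 in the frame of mat between -0.19 and 0.19 m and y of short_1 in the frame of mat between -0.185 and 0.185 m and height (world z) of short_1 below 0.03 m) and (x of short_2 in the frame of mat between -0.19 and 0.19 m and y of short_2 in the frame of mat between -0.185 and 0.185 m and height (world z) of short_2 below 0.03 m) and (x of short_3 in the frame of mat between -0.19 and 0.19 m and y of short_3 in the frame of mat between -0.185 and 0.185 m and height (world z) of short_3 below 0.03 m) and (x of middle_1 in the frame of mat between -0.19 and 0.19 m and y of middle_1 in the frame of mat between -0.185 and 0.185 m and height (world z) of middle_1 below 0.03 m) and (x of middle_2 in the frame of mat between -0.19 and 0.19 m and y of middle_2 in the frame of mat between -0.185 and 0.185 m and height (world z) of middle_2 below 0.03 m) and (x of middle_3 in the frame of mat between -0.19 and 0.19 m and y of middle_3 in the frame of mat between -0.185 and 0.185 m and height (world z) of middle_3 below 0.03 m)))); the robot touches nothing.
It fails at once if a clip or bracket gripped with more than 45 N a finger (90 N over both fingers) (contact force between the fingers and short_1 above 90 N or contact force between the fingers and short_2 above 90 N or contact force between the fingers and short_3 above 90 N or contact force between the fingers and middle_1 above 90 N or contact force between the fingers and middle_2 above 90 N or contact force between the fingers and middle_3 above 90 N or contact force between the fingers and long_1 above 90 N or contact force between the fingers and long_2 above 90 N or contact force between the fingers and long_3 above 90 N or contact force between the fingers and finished_1 above 90 N or contact force between the fingers and finished_2 above 90 N).
It fails at once if a bystander moved more than 4 cm (distance of any of water_bottle, hammer, tape_roll, rivet_jar from where it was at the start of the episode above 0.04 m).
Of short_1, short_2, short_3 only 2 to 3 are there at a start; the rules pass over those that are not, and their reading is None.
Of middle_1, middle_2, middle_3 only 2 to 3 are there at a start; the rules pass over those that are not, and their reading is None.
Of long_1, long_2, long_3 only 2 to 3 are there at a start; the rules pass over those that are not, and their reading is None.
At some moment in a run one of short_1, short_2, short_3, middle_1, middle_2, middle_3, long_1, long_2, long_3 may be knocked a few centimetres aside while the robot is not near it.
Once in a run the grip may slacken for a moment while it holds something.
It also fails if it takes over 210 s, if anything falls off the work surface, if the arm or the gripper's body presses on something with over 40 N, if the wrist force passes 120 N, or if a joint passes its speed limit or range.

## Working session

There is one attempt and no reset: what is moved stays moved. The work goes in short steps, Python scripts to look and compute and a tool call to move; the robot and the scene stay as the last step left them, time stands still between calls to the robot, and variables do not carry over. Pictures are saved under pics/ and viewed, at most 14 in all, crops included, and the job is handed in when it is done.

Besides the shell and the picture viewer there is one more tool, called after "Request:" by a JSON object that holds its "name" and its "arguments", one argument or row to a line. servo_tool: Moves the arm, as the interface text tells. Its arguments: {"type":"object","properties":{"steps":{"type":"array","items":{"type":"object","properties":{"dx":{"type":"number"},"dy":{"type":"number"},"dz":{"type":"number"},"wx":{"type":"number"},"wy":{"type":"number"},"wz":{"type":"number"}}}},"jaw":{"type":"number"}},"required":["steps"]}

```bash
mkdir -p pics
cat > h.py <<'E'
import numpy as np, cv2
from bench import ctrl, vision, workorder
def cam(n):
    c=vision.camera(n); c['f']=c['frame'].shape[0]/2/np.tan(np.radians(c['vfov'])/2)
    c['K']=np.array([[c['f'],0,c['cx']],[0,c['f'],c['cy']],[0,0,1.]]); c['D']=np.array(c['D'],float); c['T']=np.array(c['camera_from_world']); return c
F=np.diag([1,-1,-1.])
def px2w(c,px,z):
    u=cv2.undistortPoints(np.array(px,float).reshape(-1,1,2),c['K'],c['D']).reshape(-1,2)
    d=np.c_[u,np.ones(len(u))]@F@c['T'][:3,:3]   # R^T d
    o=-c['T'][:3,:3].T@c['T'][:3,3]
    return o+d*((np.asarray(z)-o[2])/d[:,2])[:,None]
def w2px(c,P):
    P=np.atleast_2d(P).astype(float); R=F@c['T'][:3,:3]; t=F@c['T'][:3,3]
    return cv2.projectPoints(P,cv2.Rodrigues(R)[0],t,c['K'],c['D'])[0].reshape(-1,2)
def save(n,img,s=1):
    cv2.imwrite('pics/'+n,cv2.cvtColor(cv2.resize(img,None,fx=s,fy=s,interpolation=cv2.INTER_CUBIC),cv2.COLOR_RGB2BGR))
E
python3 - <<'E'
from h import *
o=ctrl.get_obs(); print({k:np.round(v,3).tolist() for k,v in o.items()})
for n in ['scene','side','wrist']:
    c=cam(n); np.savez(f'{n}0.npz',**c); save(n+'0.png',c['frame'],1.5)
    print(n,c['vfov'],c['D'],(-c['T'][:3,:3].T@c['T'][:3,3]).round(3))
E
```

```text
{'time_s': 0.0, 'q': [0.928, 0.182, 1.608, -0.0, 1.354, -0.206], 'dq': [-0.001, 0.001, -0.0, 0.001, 0.001, 0.001], 'joint_efforts': [0.001, -44.487, -35.134, -0.0, 0.009, 0.0], 'eef_pos': [0.243, 0.521, 0.23], 'eef_rot': [-0.0, 0.217, 0.976, -0.001], 'wrist_force': [-0.227, 1.188, -0.174], 'torque': [-0.007, 0.008, 0.004], 'grasp_force': 0.0, 'opening': 1.001}
scene 43.92964367657501 [-0.01330639  0.          0.          0.          0.        ] [ 1.226 -0.574  1.286]
side 50.2366893539192 [-0.08533655  0.          0.          0.          0.        ] [ 0.252 -0.808  1.003]
wrist 63.25556739670547 [0.01827951 0.         0.         0.         0.        ] [0.181 0.548 0.373]
```

View pics/scene0.png

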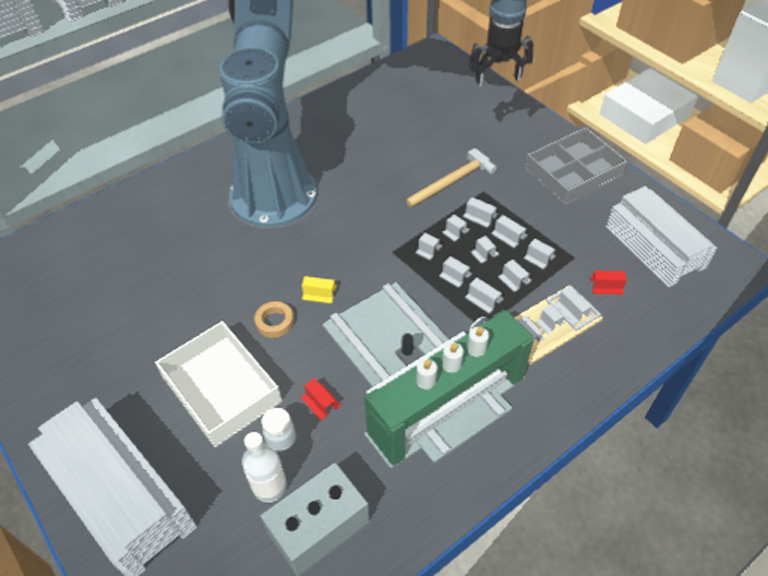

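View pics/side0.png

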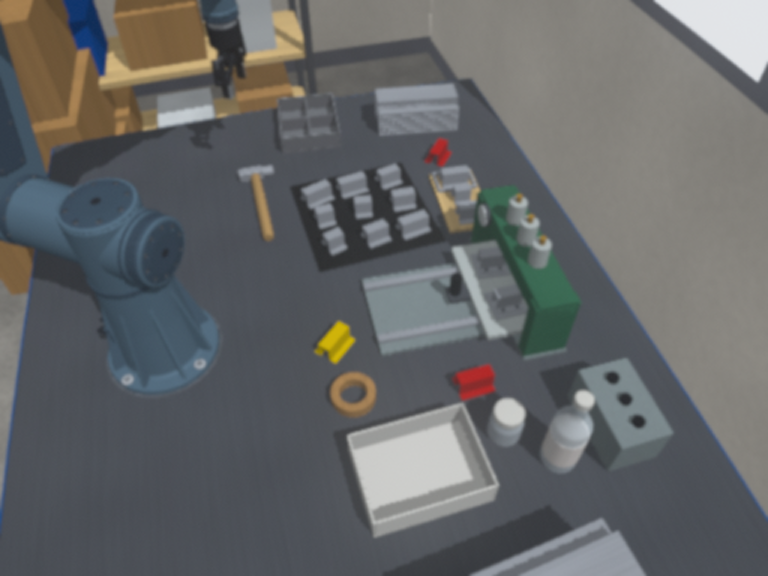

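Run:
```python
from h import *
c=np.load('scene0.npz'); save('crop1.png',c['frame'][125:250,260:420],4.8)
d=dict(c)
for n,p in dict(mat=[[262,167],[322,128],[383,172],[323,216]],bin=[[105,243],[148,215],[186,255],[144,295]]).items():
    w=px2w(d,p,0.06 if n=='bin' else 0.003); print(n,w.round(3).tolist(),w.mean(0).round(3))
s=dict(np.load('side0.npz'))
for n,p in dict(mat=[[194,126],[270,109],[302,160],[213,177]],bin=[[232,290],[308,271],[331,323],[249,353]]).items():
    w=px2w(s,p,0.06 if n=='bin' else 0.003); print(n,w.round(3).tolist(),w.mean(0).round(3))
```

```text
mat [[0.342, 0.118, 0.003], [0.331, 0.42, 0.003], [0.628, 0.437, 0.003], [0.636, 0.142, 0.003]] [0.484 0.279 0.003]
bin [[0.323, -0.476, 0.06], [0.314, -0.32, 0.06], [0.513, -0.305, 0.06], [0.549, -0.469, 0.06]] [ 0.425 -0.393  0.06 ]
mat [[0.326, 0.409, 0.003], [0.631, 0.429, 0.003], [0.657, 0.126, 0.003], [0.345, 0.131, 0.003]] [0.49  0.274 0.003]
bin [[0.31, -0.319, 0.06], [0.513, -0.32, 0.06], [0.519, -0.469, 0.06], [0.311, -0.486, 0.06]] [ 0.413 -0.398  0.06 ]
```

View pics/crop1.png

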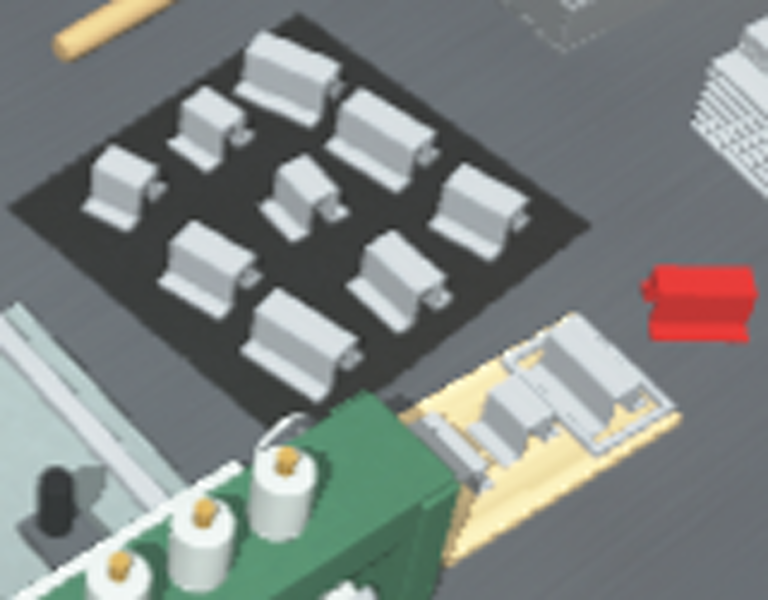

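Run:
```python
from h import *
c=dict(np.load('scene0.npz'));s=dict(np.load('side0.npz'));w=dict(np.load('wrist0.npz'))
print(px2w(c,[[271.5,223]],.084),px2w(s,[[304,184]],.084))
a=px2w(c,np.array([[323,323],[393,284]])/1.5,.01);print(a,np.arctan2(*(a[0]-a[1])[[0,1]]))
a=px2w(s,np.array([[362,278],[380,350]])/1.5,.01);print(a)
R=w['T'][:3,:3]; print('wrist look',-R[2],'up',R[1],'right',R[0], w['cx'],w['cy'],w['f'])
```

```text
[[ 0.59420976 -0.04384581  0.084     ]] [[ 0.59626512 -0.04808869  0.084     ]]
[[ 0.41652881 -0.13640619  0.01      ]
 [ 0.42671795  0.0513761   0.01      ]] -3.087385418715234
[[ 0.42598003  0.06272945  0.01      ]
 [ 0.41488314 -0.13103409  0.01      ]]
wrist look [ 0.24271972 -0.11533489 -0.96321597] up [-0.87293304  0.40715642 -0.26872209] right [ 0.42317259  0.90604719 -0.00185474] 258.19694796835995 187.63251725980552 311.7527115302781
```

Request:
{"name": "servo_tool", "arguments": {
  "steps": [
    {"dx":0.2,"dy":-0.25,"dz":0.1,"wz":0.03},
    {"dx":0.4,"dy":-0.5,"dz":0.2,"wz":0.06},
    {"dx":0.6,"dy":-0.75,"dz":0.3,"wz":0.06},
    {"dx":0.8,"dy":-1,"dz":0.37,"wz":0.06},
    {"dx":0.8,"dy":-1,"dz":0.37,"wz":0.06}
  ],
  "jaw": 1
}}

```text
$.steps[0]: bad value
```

Request:
{"name": "servo_tool", "arguments": {
  "steps": [
    {"dx":0.2,"dy":-0.25,"dz":0.1,"wz":0.03},
    {"dx":0.4,"dy":-0.5,"dz":0.2,"wz":0.06},
    {"dx":0.6,"dy":-0.75,"dz":0.3,"wz":0.06},
    {"dx":0.8,"dy":-1,"dz":0.37,"wz":0.06},
    {"dx":0.8,"dy":-1,"dz":0.37,"wz":0.06}
  ]
}}

```text
$.steps[0]: bad value
```

Request:
{"name": "servo_tool", "arguments": {
  "steps": [
    {"dx":0.2,"dy":-0.25,"dz":0.1},
    {"dx":0.4,"dy":-0.5,"dz":0.2},
    {"dx":0.6,"dy":-0.75,"dz":0.3},
    {"dx":0.8,"dy":-1,"dz":0.37},
    {"dx":0.8,"dy":-1,"dz":0.37}
  ]
}}

```text
$.steps[0]: bad value
```

Run:
```python
from h import *
c=cam('wrist'); np.savez('wrist1.npz',**c); save('wrist1.png',c['frame'],1.5)
o=ctrl.get_obs(); print(o['eef_pos'],o['eef_rot'],o['time_s'])
```

```text
[0.24303108 0.52076995 0.23071488] [-2.37224155e-04  2.16681072e-01  9.76242298e-01 -4.81549203e-04] 0.2
```

View pics/wrist1.png

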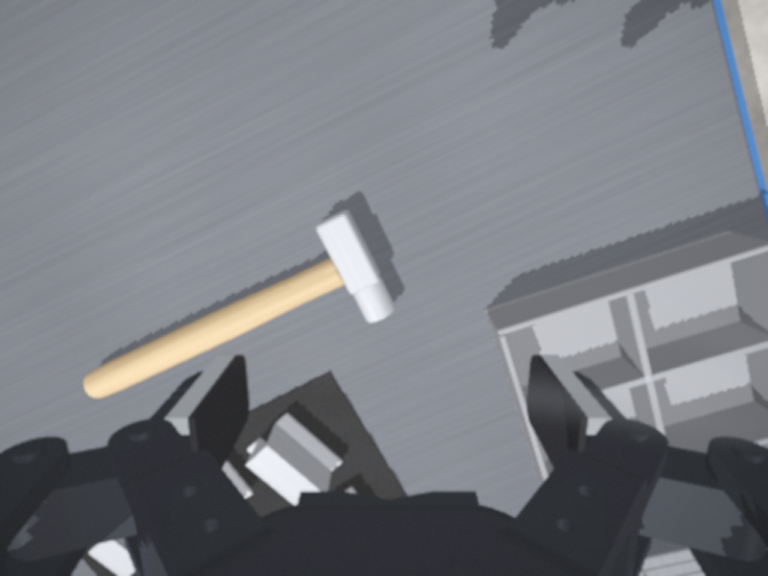

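Request:
{"name": "servo_tool", "arguments": {
  "steps": [
    {"dx":0.2,"dy":-0.25,"dz":0.1,"wx":0,"wy":0,"wz":0.03},
    {"dx":0.4,"dy":-0.5,"dz":0.2,"wx":0,"wy":0,"wz":0.06},
    {"dx":0.6,"dy":-0.75,"dz":0.3,"wx":0,"wy":0,"wz":0.06},
    {"dx":0.8,"dy":-1,"dz":0.37,"wx":0,"wy":0,"wz":0.06},
    {"dx":0.8,"dy":-1,"dz":0.37,"wx":0,"wy":0,"wz":0.06}
  ],
  "jaw": 1
}}

```text
time_s: 0.62
eef_pos: [0.3268, 0.4182, 0.2699]
eef_rot: [0.002, 0.126, 0.992, 0.0]
wrist_force: [0.2, -0.5, -0.6]
opening: 1.0
grasp_force: 0.0
```

Request:
{"name": "servo_tool", "arguments": {
  "steps": [
    {"dx":0.2,"dy":-0.25,"dz":0.1,"wx":0,"wy":0,"wz":0.03},
    {"dx":0.4,"dy":-0.5,"dz":0.2,"wx":0,"wy":0,"wz":0.06},
    {"dx":0.6,"dy":-0.75,"dz":0.3,"wx":0,"wy":0,"wz":0.06},
    {"dx":0.8,"dy":-1,"dz":0.37,"wx":0,"wy":0,"wz":0.06},
    {"dx":0.8,"dy":-1,"dz":0.37,"wx":0,"wy":0,"wz":0.06}
  ]
}}

```text
time_s: 1.03
eef_pos: [0.4067, 0.3181, 0.3068]
eef_rot: [0.002, 0.032, 0.999, -0.0]
wrist_force: [0.3, 0.2, -0.1]
opening: 0.999
grasp_force: 0.0
```

Request:
{"name": "servo_tool", "arguments": {
  "steps": [
    {"dx":0.2,"dy":-0.25,"dz":0.1,"wx":0,"wy":0,"wz":0},
    {"dx":0.4,"dy":-0.5,"dz":0.2,"wx":0,"wy":0,"wz":0},
    {"dx":0.6,"dy":-0.75,"dz":0.3,"wx":0,"wy":0,"wz":0},
    {"dx":0.8,"dy":-1,"dz":0.37,"wx":0,"wy":0,"wz":0},
    {"dx":0.8,"dy":-1,"dz":0.37,"wx":0,"wy":0,"wz":0}
  ]
}}

```text
time_s: 1.45
eef_pos: [0.4864, 0.218, 0.3433]
eef_rot: [0.001, 0.032, 0.999, -0.001]
wrist_force: [-0.5, -0.9, 0.1]
opening: 1.004
grasp_force: 0.0
```

Run:
```python
from h import *
c=cam('wrist'); np.savez('wrist2.npz',**c); save('wrist2.png',c['frame'],1.5)
o=ctrl.get_obs(); print(o['eef_pos'],o['eef_rot'],o['time_s'])
```

```text
[0.48460612 0.21979972 0.3424293 ] [2.98450851e-04 3.17715495e-02 9.99495111e-01 4.41614154e-05] 1.5
```

View pics/wrist2.png

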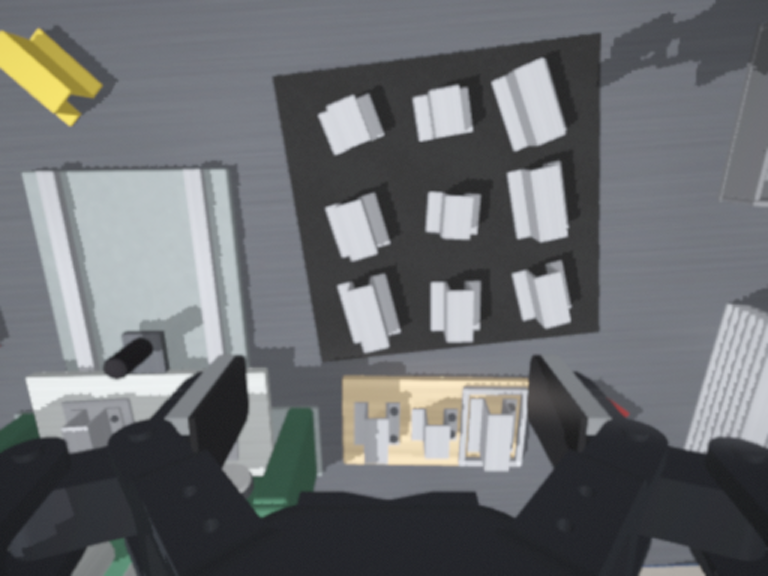

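```bash
cat >> h.py <<'E'
from scipy.optimize import minimize
def box(L,W,H,z0): return np.array([[sx*L/2,sy*W/2,z] for sx in(-1,1) for sy in(-1,1) for z in(z0,z0+H)])
def clipmask(c,p,L,z0=.003,S=4):
    x,y,t=p; R=np.array([[np.cos(t),-np.sin(t)],[np.sin(t),np.cos(t)]]); h,w=c['frame'].shape[:2]
    m=np.zeros((h,w),np.uint8)
    for b in (box(L,.026,.036,z0),box(L,.052,.003,z0)):
        P=b.copy(); P[:,:2]=P[:,:2]@R.T+[x,y]
        cv2.fillConvexPoly(m,cv2.convexHull(np.round(w2px(c,P)*16).astype(np.int32)),255,cv2.LINE_AA,4)
    return m/255.
def fit(c,mask,p0,L,z0=.003,r=60):
    u,v=w2px(c,[p0[0],p0[1],z0+.02])[0].astype(int); sl=(slice(max(v-r,0),v+r),slice(max(u-r,0),u+r))
    def f(q):
        m=clipmask(c,[p0[0]+q[0]/100,p0[1]+q[1]/100,p0[2]+q[2]*.15],L,z0)[sl]; k=mask[sl]
        return 1-np.minimum(m,k).sum()/np.maximum(m,k).sum()
    best=None
    r1=minimize(f,[0,0,0],method='Nelder-Mead',options=dict(initial_simplex=[[0,0,0],[.6,0,0],[0,.6,0],[0,0,1]],xatol=.005,fatol=1e-4))
    q=r1.x; return np.array([p0[0]+q[0]/100,p0[1]+q[1]/100,p0[2]+q[2]*.15]),r1.fun
def brightmask(c,matpoly,thr=85):
    g=cv2.cvtColor(c['frame'],cv2.COLOR_RGB2GRAY); k=np.zeros_like(g)
    cv2.fillConvexPoly(k,np.round(w2px(c,matpoly)).astype(np.int32),255)
    return ((g>thr)&(k>0)).astype(float)
E
python3 - <<'E'
from h import *
c=dict(np.load('wrist2.npz'))
mc=px2w(c,np.array([[274,77],[600,34],[599,331],[322,361]])/1.5,.003); print('mat',mc.round(3).tolist(),mc.mean(0))
e=mc.mean(0); poly=e+(mc-e)*.985
g=cv2.cvtColor(c['frame'],cv2.COLOR_RGB2GRAY); print(g[100:160:10,200:380:12])
mask=brightmask(c,poly)
n,lab,st,ce=cv2.connectedComponentsWithStats(mask.astype(np.uint8))
for i in range(1,n):
    if st[i,4]<200: continue
    w=px2w(c,[ce[i]],.02)[0]; mk=(lab==i).astype(float); res=[]
    for L in(.04,.054,.068):
        res.append((min((fit(c,mk,[w[0],w[1],a],L) for a in(-.4,.3)),key=lambda r:r[1]),L))
    print(ce[i].round()*1.5,[(l,r[1].round(3)) for r,l in res],min(res,key=lambda r:r[0][1])[0][0].round(4))
print('handle',px2w(c,np.array([[117,361]])/1.5,.084))
r=px2w(c,np.array([[38,170],[80,367],[187,170],[212,367],[30,377],[268,370]])/1.5,[.02]*4+[.036]*2);print(r.round(3).tolist())
print('bay',px2w(c,np.array([[462,388],[527,385],[522,465],[460,465]])/1.5,.01).round(3).tolist())
E
```

```text
mat [[0.345, 0.117, 0.003], [0.329, 0.423, 0.003], [0.625, 0.441, 0.003], [0.642, 0.133, 0.003]] [0.4850261  0.27845383 0.003     ]
[[ 61  62 218  62  59  61  60  60  62  63  62  62 151  59  61]
 [ 62  63  63  61  63  60  59  61  60  61  62  62  58  42 164]
 [ 60  60  63  62  63  59  60  60  61  56  45  62 213 212 212]
 [ 60  60  62  50 159  50  60  89 152 121 101  59 214 202 212]
 [ 60  60 214 215 163  44  58 131 189 214  65  59 215 171 212]
 [ 60  60 217 215 159  42  63 169 206 214  60  59 203 161 212]]
[529.5 105. ] [(0.04, np.float64(0.348)), (0.054, np.float64(0.224)), (0.068, np.float64(0.035))] [0.3862 0.3584 0.3326]
[442.5 112.5] [(0.04, np.float64(0.049)), (0.054, np.float64(0.233)), (0.068, np.float64(0.376))] [0.3883 0.2755 0.1091]
[349.5 123. ] [(0.04, np.float64(0.047)), (0.054, np.float64(0.234)), (0.068, np.float64(0.362))] [0.3919 0.1862 0.2992]
[538.5 202.5] [(0.04, np.float64(0.378)), (0.054, np.float64(0.196)), (0.068, np.float64(0.043))] [0.4778 0.3693 0.1609]
[451.5 214.5] [(0.04, np.float64(0.06)), (0.054, np.float64(0.253)), (0.068, np.float64(0.386))] [ 0.4847  0.2825 -0.1091]
[357.  226.5] [(0.04, np.float64(0.251)), (0.054, np.float64(0.05)), (0.068, np.float64(0.2))] [0.4914 0.1845 0.2227]
[543.  295.5] [(0.04, np.float64(0.195)), (0.054, np.float64(0.085)), (0.068, np.float64(0.216))] [0.5739 0.3755 0.2284]
[369.  313.5] [(0.04, np.float64(0.355)), (0.054, np.float64(0.179)), (0.068, np.float64(0.069))] [0.5829 0.1895 0.1896]
[454.5 310.5] [(0.04, np.float64(0.205)), (0.054, np.float64(0.091)), (0.068, np.float64(0.222))] [ 0.5852  0.2825 -0.0433]
handle [[ 0.59149505 -0.04287201  0.084     ]]
[[0.416, -0.116, 0.02], [0.624, -0.126, 0.02], [0.425, 0.026, 0.02], [0.633, 0.016, 0.02], [0.624, -0.168, 0.036], [0.633, 0.081, 0.036]]
bay [[0.681, 0.288, 0.01], [0.682, 0.361, 0.01], [0.787, 0.356, 0.01], [0.782, 0.283, 0.01]]
```

Request:
{"name": "servo_tool", "arguments": {
  "steps": [
    {"dx":0.1,"dy":-0.25,"dz":-0.12,"wx":0,"wy":0,"wz":0.006},
    {"dx":0.2,"dy":-0.5,"dz":-0.25,"wx":0,"wy":0,"wz":0.006},
    {"dx":0.3,"dy":-0.75,"dz":-0.4,"wx":0,"wy":0,"wz":0.006},
    {"dx":0.36,"dy":-0.88,"dz":-0.5,"wx":0,"wy":0,"wz":0.006},
    {"dx":0.36,"dy":-0.88,"dz":-0.5,"wx":0,"wy":0,"wz":0.006}
  ]
}}

```text
time_s: 1.92
eef_pos: [0.518, 0.1321, 0.2887]
eef_rot: [-0.003, 0.021, 1.0, -0.0]
wrist_force: [0.4, -0.7, -0.3]
opening: 1.001
grasp_force: 0.0
```

Request:
{"name": "servo_tool", "arguments": {
  "steps": [
    {"dx":0.1,"dy":-0.25,"dz":-0.12,"wx":0,"wy":0,"wz":0},
    {"dx":0.2,"dy":-0.5,"dz":-0.25,"wx":0,"wy":0,"wz":0},
    {"dx":0.3,"dy":-0.75,"dz":-0.4,"wx":0,"wy":0,"wz":0},
    {"dx":0.36,"dy":-0.88,"dz":-0.5,"wx":0,"wy":0,"wz":0},
    {"dx":0.36,"dy":-0.88,"dz":-0.5,"wx":0,"wy":0,"wz":0}
  ]
}}

```text
time_s: 2.33
eef_pos: [0.5545, 0.0445, 0.2397]
eef_rot: [-0.002, 0.021, 1.0, 0.0]
wrist_force: [-1.3, -0.5, -0.7]
opening: 1.001
grasp_force: 0.0
```

Request:
{"name": "servo_tool", "arguments": {
  "steps": [
    {"dx":0.1,"dy":-0.25,"dz":-0.12,"wx":0,"wy":0,"wz":0},
    {"dx":0.2,"dy":-0.5,"dz":-0.25,"wx":0,"wy":0,"wz":0},
    {"dx":0.3,"dy":-0.75,"dz":-0.4,"wx":0,"wy":0,"wz":0},
    {"dx":0.36,"dy":-0.88,"dz":-0.5,"wx":0,"wy":0,"wz":0},
    {"dx":0.36,"dy":-0.88,"dz":-0.5,"wx":0,"wy":0,"wz":0}
  ]
}}

```text
time_s: 2.75
eef_pos: [0.5908, -0.0434, 0.1902]
eef_rot: [-0.002, 0.021, 1.0, 0.0]
wrist_force: [0.2, -0.2, -0.2]
opening: 0.999
grasp_force: 0.0
```

Run:
```python
from h import *
c=cam('wrist'); np.savez('wrist3.npz',**c); save('wrist3.png',c['frame'],1.5)
o=ctrl.get_obs(); print(o['eef_pos'],o['eef_rot'],o['time_s'])
print(w2px(c,[[.594,-.0445,.084],o['eef_pos']])*1.5)
```

```text
[ 0.59072076 -0.04212683  0.19124179] [-1.27138179e-03  2.10194818e-02  9.99777988e-01  7.34444055e-04] 2.8
[[387.70803815 286.07911062]
 [394.72544792 365.64827723]]
```

View pics/wrist3.png

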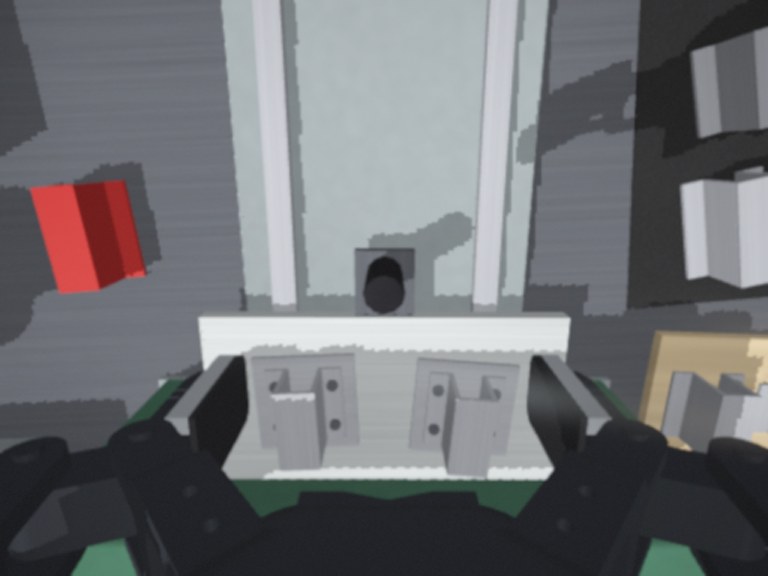

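Run:
```python
from h import *
c=dict(np.load('wrist3.npz'))
print(px2w(c,np.array([[384,291]])/1.5,.084).round(4))
e=px2w(c,np.array([[201,317],[568,315],[238,478],[550,478]])/1.5,[.036,.036,.05,.05]);print('deck',e.round(4).tolist())
# bracket top corners, z=.036+.04 ; base corners z=.04
b=px2w(c,np.array([[274,397],[315,397],[280,468],[323,468],[455,401],[497,401],[447,474],[490,474]])/1.5,.076);print(b.round(4).tolist())
b=px2w(c,np.array([[253,357],[353,355],[418,360],[520,364]])/1.5,.04);print(b.round(4).tolist())
```

```text
[[ 0.5967 -0.0467  0.084 ]]
deck [[0.6239, -0.171, 0.036], [0.633, 0.0747, 0.036], [0.7399, -0.1564, 0.05], [0.7492, 0.0634, 0.05]]
[[0.6636, -0.1169, 0.076], [0.6647, -0.0919, 0.076], [0.7138, -0.1183, 0.076], [0.7151, -0.091, 0.076], [0.6711, -0.0066, 0.076], [0.6722, 0.019, 0.076], [0.7229, -0.012, 0.076], [0.724, 0.0154, 0.076]]
[[0.6527, -0.1384, 0.04], [0.6542, -0.0706, 0.04], [0.6597, -0.0266, 0.04], [0.6656, 0.0427, 0.04]]
```

Request:
{"name": "servo_tool", "arguments": {
  "steps": [
    {"dx":0.05,"dy":-0.04,"dz":-0.25,"wx":0,"wy":0,"wz":0},
    {"dx":0.05,"dy":-0.04,"dz":-0.5,"wx":0,"wy":0,"wz":0},
    {"dx":0.05,"dy":-0.04,"dz":-0.75,"wx":0,"wy":0,"wz":0},
    {"dx":0.05,"dy":-0.04,"dz":-1,"wx":0,"wy":0,"wz":0},
    {"dx":0.05,"dy":-0.04,"dz":-1,"wx":0,"wy":0,"wz":0}
  ]
}}

```text
time_s: 3.22
eef_pos: [0.5927, -0.0438, 0.0882]
eef_rot: [-0.004, 0.02, 1.0, 0.001]
wrist_force: [-1.8, 0.7, -1.2]
opening: 0.997
grasp_force: 0.0
```

Request:
{"name": "servo_tool", "arguments": {
  "steps": [
    {"dx":0,"dy":0,"dz":-0.2,"wx":0,"wy":0,"wz":0},
    {"dx":0,"dy":0,"dz":-0.39,"wx":0,"wy":0,"wz":0},
    {"dx":0,"dy":0,"dz":-0.39,"wx":0,"wy":0,"wz":0},
    {"dx":0,"dy":0,"dz":-0.39,"wx":0,"wy":0,"wz":0},
    {"dx":0,"dy":0,"dz":-0.39,"wx":0,"wy":0,"wz":0}
  ]
}}

```text
time_s: 3.63
eef_pos: [0.5975, -0.0465, 0.0556]
eef_rot: [0.001, 0.02, 1.0, -0.0]
wrist_force: [1.0, 0.0, -0.2]
opening: 0.997
grasp_force: 0.0
```

Request:
{"name": "servo_tool", "arguments": {
  "steps": [
    {"dx":0,"dy":0,"dz":0,"wx":0,"wy":0,"wz":0},
    {"dx":0,"dy":0,"dz":0,"wx":0,"wy":0,"wz":0},
    {"dx":0,"dy":0,"dz":0,"wx":0,"wy":0,"wz":0},
    {"dx":0,"dy":0,"dz":0,"wx":0,"wy":0,"wz":0},
    {"dx":0,"dy":0,"dz":0,"wx":0,"wy":0,"wz":0}
  ],
  "jaw": 0.26
}}

```text
time_s: 4.05
eef_pos: [0.5964, -0.0469, 0.0536]
eef_rot: [0.0, 0.021, 1.0, 0.0]
wrist_force: [0.9, 13.3, 9.9]
opening: 0.296
grasp_force: 10.2
```

Request:
{"name": "servo_tool", "arguments": {
  "steps": [
    {"dx":0,"dy":0,"dz":0,"wx":0,"wy":0,"wz":0},
    {"dx":0,"dy":0,"dz":0,"wx":0,"wy":0,"wz":0},
    {"dx":0,"dy":0,"dz":0,"wx":0,"wy":0,"wz":0},
    {"dx":0,"dy":0,"dz":0,"wx":0,"wy":0,"wz":0},
    {"dx":0,"dy":0,"dz":0,"wx":0,"wy":0,"wz":0}
  ]
}}

```text
time_s: 4.47
eef_pos: [0.5964, -0.0457, 0.0539]
eef_rot: [0.0, 0.02, 1.0, 0.001]
wrist_force: [-0.4, 5.3, 4.1]
opening: 0.265
grasp_force: 35.6
```

Request:
{"name": "servo_tool", "arguments": {
  "steps": [
    {"dx":0,"dy":0,"dz":0,"wx":0,"wy":0,"wz":0},
    {"dx":0,"dy":0,"dz":0,"wx":0,"wy":0,"wz":0},
    {"dx":0,"dy":0,"dz":0,"wx":0,"wy":0,"wz":0},
    {"dx":0,"dy":0,"dz":0,"wx":0,"wy":0,"wz":0},
    {"dx":0,"dy":0,"dz":0,"wx":0,"wy":0,"wz":0}
  ],
  "jaw": 0.22
}}

```text
time_s: 4.88
eef_pos: [0.5965, -0.0458, 0.054]
eef_rot: [0.0, 0.02, 1.0, 0.001]
wrist_force: [-0.2, 5.7, 4.4]
opening: 0.263
grasp_force: 58.4
```

Request:
{"name": "servo_tool", "arguments": {
  "steps": [
    {"dx":-0.08,"dy":0.003,"dz":0,"wx":0,"wy":0,"wz":0},
    {"dx":-0.22,"dy":0.009,"dz":0,"wx":0,"wy":0,"wz":0},
    {"dx":-0.4,"dy":0.016,"dz":0,"wx":0,"wy":0,"wz":0},
    {"dx":-0.6,"dy":0.024,"dz":0,"wx":0,"wy":0,"wz":0},
    {"dx":-0.8,"dy":0.032,"dz":0,"wx":0,"wy":0,"wz":0}
  ]
}}

```text
time_s: 5.3
eef_pos: [0.517, -0.0422, 0.054]
eef_rot: [0.002, 0.021, 1.0, 0.001]
wrist_force: [4.3, 8.9, 4.2]
opening: 0.258
grasp_force: 61.6
```

Request:
{"name": "servo_tool", "arguments": {
  "steps": [
    {"dx":-0.2,"dy":0.008,"dz":0,"wx":0,"wy":0,"wz":0},
    {"dx":-0.4,"dy":0.016,"dz":0,"wx":0,"wy":0,"wz":0},
    {"dx":-0.6,"dy":0.024,"dz":0,"wx":0,"wy":0,"wz":0},
    {"dx":-0.75,"dy":0.03,"dz":0,"wx":0,"wy":0,"wz":0},
    {"dx":-0.83,"dy":0.033,"dz":0,"wx":0,"wy":0,"wz":0}
  ]
}}

```text
time_s: 5.72
eef_pos: [0.4328, -0.0384, 0.0539]
eef_rot: [0.001, 0.021, 1.0, 0.002]
wrist_force: [22.6, 13.0, -5.0]
opening: 0.262
grasp_force: 60.8
```

Request:
{"name": "servo_tool", "arguments": {
  "steps": [
    {"dx":-0.02,"dy":0,"dz":0,"wx":0,"wy":0,"wz":0},
    {"dx":-0.02,"dy":0,"dz":0,"wx":0,"wy":0,"wz":0},
    {"dx":-0.02,"dy":0,"dz":0,"wx":0,"wy":0,"wz":0},
    {"dx":-0.02,"dy":0,"dz":0,"wx":0,"wy":0,"wz":0},
    {"dx":-0.02,"dy":0,"dz":0,"wx":0,"wy":0,"wz":0}
  ]
}}

```text
time_s: 6.13
eef_pos: [0.433, -0.0384, 0.054]
eef_rot: [0.002, 0.021, 1.0, 0.002]
wrist_force: [7.1, 13.9, 1.2]
opening: 0.263
grasp_force: 62.8
```

Request:
{"name": "servo_tool", "arguments": {
  "steps": [
    {"dx":0,"dy":0,"dz":0,"wx":0,"wy":0,"wz":0},
    {"dx":0,"dy":0,"dz":0,"wx":0,"wy":0,"wz":0},
    {"dx":0,"dy":0,"dz":0,"wx":0,"wy":0,"wz":0},
    {"dx":0,"dy":0,"dz":0,"wx":0,"wy":0,"wz":0},
    {"dx":0,"dy":0,"dz":0,"wx":0,"wy":0,"wz":0}
  ],
  "jaw": 1
}}

```text
time_s: 6.55
eef_pos: [0.4311, -0.0407, 0.0533]
eef_rot: [-0.0, 0.021, 1.0, -0.0]
wrist_force: [-0.6, 0.0, 1.1]
opening: 0.951
grasp_force: 0.0
```

Request:
{"name": "servo_tool", "arguments": {
  "steps": [
    {"dx":0,"dy":0,"dz":0,"wx":0,"wy":0,"wz":0},
    {"dx":0,"dy":0,"dz":0,"wx":0,"wy":0,"wz":0},
    {"dx":0,"dy":0,"dz":0.25,"wx":0,"wy":0,"wz":0},
    {"dx":0,"dy":0,"dz":0.5,"wx":0,"wy":0,"wz":0},
    {"dx":0,"dy":0,"dz":0.8,"wx":0,"wy":0,"wz":0}
  ]
}}

```text
time_s: 6.97
eef_pos: [0.43, -0.0401, 0.1331]
eef_rot: [-0.002, 0.021, 1.0, 0.001]
wrist_force: [0.2, -0.1, -0.4]
opening: 0.998
grasp_force: 0.0
```

Request:
{"name": "servo_tool", "arguments": {
  "steps": [
    {"dx":0.2,"dy":0,"dz":0.3,"wx":0,"wy":0,"wz":0},
    {"dx":0.5,"dy":0,"dz":0.6,"wx":0,"wy":0,"wz":0},
    {"dx":0.8,"dy":0,"dz":0.8,"wx":0,"wy":0,"wz":0},
    {"dx":1,"dy":0,"dz":0.9,"wx":0,"wy":0,"wz":0},
    {"dx":1,"dy":0,"dz":0.9,"wx":0,"wy":0,"wz":0}
  ]
}}

```text
time_s: 7.38
eef_pos: [0.5359, -0.0413, 0.2268]
eef_rot: [0.004, 0.02, 1.0, -0.001]
wrist_force: [-0.5, 0.5, 0.2]
opening: 0.999
grasp_force: 0.0
```

Run:
```python
from h import *
c=cam('wrist'); np.savez('wrist4.npz',**c); 
o=ctrl.get_obs(); print(o['eef_pos'],o['eef_rot'],o['time_s'])
f=c['frame'].copy()
def rect(x,y,t,L,W,z,col):
    R=np.array([[np.cos(t),-np.sin(t)],[np.sin(t),np.cos(t)]]); P=np.array([[-L,-W],[L,-W],[L,W],[-L,W]])/2@R.T+[x,y]
    cv2.polylines(f,[np.round(w2px(c,np.c_[P,[z]*4])*16).astype(np.int32)],True,col,1,cv2.LINE_AA,4)
rect(.532,-.0435,-.042,.14,.25,.036,(255,0,0))
for x,y,t in [(.524,-.098,-.015),(.5325,.0105,-.085)]:
    rect(x,y,t,.054,.026,.076,(0,255,0)); rect(x,y,t,.07,.07,.04,(0,0,255))
save('wrist4.png',f,1.5)
```

```text
[ 0.53311587 -0.04084879  0.2245377 ] [ 1.35402223e-03  2.02362462e-02  9.99794221e-01 -4.20921450e-04] 7.4333
```

View pics/wrist4.png

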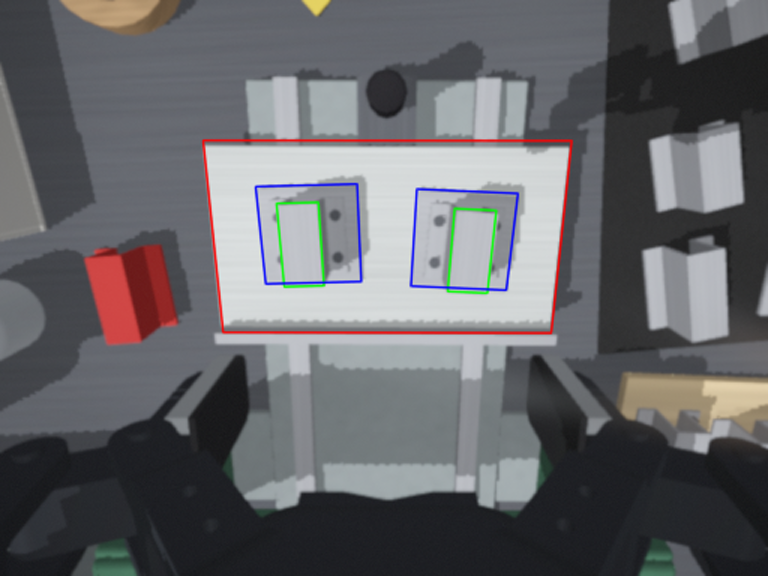

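Request:
{"name": "servo_tool", "arguments": {
  "steps": [
    {"dx":0,"dy":0.25,"dz":-0.1,"wx":0,"wy":0,"wz":-0.014},
    {"dx":0,"dy":0.51,"dz":-0.3,"wx":0,"wy":0,"wz":-0.014},
    {"dx":0,"dy":0.51,"dz":-0.65,"wx":0,"wy":0,"wz":-0.014},
    {"dx":0,"dy":0.51,"dz":-1,"wx":0,"wy":0,"wz":-0.014},
    {"dx":0,"dy":0.51,"dz":-1,"wx":0,"wy":0,"wz":-0.014}
  ],
  "jaw": 0.65
}}

```text
time_s: 7.85
eef_pos: [0.5241, 0.0121, 0.1155]
eef_rot: [-0.007, 0.042, 0.999, 0.001]
wrist_force: [-1.1, 1.1, -1.9]
opening: 0.65
grasp_force: 0.0
```

Request:
{"name": "servo_tool", "arguments": {
  "steps": [
    {"dx":0,"dy":0,"dz":-0.25,"wx":0,"wy":0,"wz":0},
    {"dx":0,"dy":0,"dz":-0.5,"wx":0,"wy":0,"wz":0},
    {"dx":0,"dy":0,"dz":-0.74,"wx":0,"wy":0,"wz":0},
    {"dx":0,"dy":0,"dz":-0.74,"wx":0,"wy":0,"wz":0},
    {"dx":0,"dy":0,"dz":-0.74,"wx":0,"wy":0,"wz":0}
  ]
}}

```text
time_s: 8.27
eef_pos: [0.5299, 0.0104, 0.0492]
eef_rot: [-0.002, 0.043, 0.999, 0.0]
wrist_force: [1.2, 0.8, -0.4]
opening: 0.654
grasp_force: 0.0
```

Request:
{"name": "servo_tool", "arguments": {
  "steps": [
    {"dx":0,"dy":0,"dz":0,"wx":0,"wy":0,"wz":0},
    {"dx":0,"dy":0,"dz":0,"wx":0,"wy":0,"wz":0},
    {"dx":0,"dy":0,"dz":0,"wx":0,"wy":0,"wz":0},
    {"dx":0,"dy":0,"dz":0,"wx":0,"wy":0,"wz":0},
    {"dx":0,"dy":0,"dz":0,"wx":0,"wy":0,"wz":0}
  ],
  "jaw": 0.31
}}

```text
time_s: 8.68
eef_pos: [0.532, 0.0105, 0.0503]
eef_rot: [0.001, 0.042, 0.999, -0.0]
wrist_force: [-0.3, 0.7, 0.7]
opening: 0.309
grasp_force: 0.5
```

Request:
{"name": "servo_tool", "arguments": {
  "steps": [
    {"dx":0,"dy":0,"dz":0,"wx":0,"wy":0,"wz":0},
    {"dx":0,"dy":0,"dz":0,"wx":0,"wy":0,"wz":0},
    {"dx":0,"dy":0,"dz":0,"wx":0,"wy":0,"wz":0},
    {"dx":0,"dy":0,"dz":0,"wx":0,"wy":0,"wz":0},
    {"dx":0,"dy":0,"dz":0,"wx":0,"wy":0,"wz":0}
  ],
  "jaw": 0.3
}}

```text
time_s: 9.1
eef_pos: [0.532, 0.0105, 0.0503]
eef_rot: [0.001, 0.042, 0.999, -0.0]
wrist_force: [-1.1, 1.7, 7.1]
opening: 0.303
grasp_force: 11.7
```

Request:
{"name": "servo_tool", "arguments": {
  "steps": [
    {"dx":0,"dy":0,"dz":0,"wx":0,"wy":0,"wz":0},
    {"dx":0,"dy":0,"dz":0,"wx":0,"wy":0,"wz":0},
    {"dx":0,"dy":0,"dz":0,"wx":0,"wy":0,"wz":0},
    {"dx":0,"dy":0,"dz":0,"wx":0,"wy":0,"wz":0},
    {"dx":0,"dy":0,"dz":0,"wx":0,"wy":0,"wz":0}
  ],
  "jaw": 0.294
}}

```text
time_s: 9.52
eef_pos: [0.532, 0.0105, 0.0504]
eef_rot: [0.001, 0.043, 0.999, -0.0]
wrist_force: [-1.1, 0.5, 7.1]
opening: 0.305
grasp_force: 24.2
```

Request:
{"name": "servo_tool", "arguments": {
  "steps": [
    {"dx":0,"dy":0,"dz":0,"wx":0,"wy":0,"wz":0},
    {"dx":0,"dy":0,"dz":0.1,"wx":0,"wy":0,"wz":0},
    {"dx":0,"dy":0,"dz":0.35,"wx":0,"wy":0,"wz":0},
    {"dx":0,"dy":0,"dz":0.7,"wx":0,"wy":0,"wz":0},
    {"dx":0,"dy":0,"dz":1,"wx":0,"wy":0,"wz":0}
  ],
  "jaw": 0.29
}}

```text
time_s: 9.93
eef_pos: [0.5303, 0.0106, 0.1504]
eef_rot: [-0.001, 0.042, 0.999, 0.0]
wrist_force: [0.8, -0.5, -1.1]
opening: 0.298
grasp_force: 32.9
```

Request:
{"name": "servo_tool", "arguments": {
  "steps": [
    {"dx":-0.08,"dy":-0.2,"dz":0,"wx":0,"wy":0,"wz":0},
    {"dx":-0.16,"dy":-0.4,"dz":0,"wx":0,"wy":0,"wz":0},
    {"dx":-0.24,"dy":-0.6,"dz":0,"wx":0,"wy":0,"wz":0},
    {"dx":-0.32,"dy":-0.8,"dz":0,"wx":0,"wy":0,"wz":0},
    {"dx":-0.4,"dy":-1,"dz":0,"wx":0,"wy":0,"wz":0}
  ]
}}

```text
time_s: 10.35
eef_pos: [0.4902, -0.0902, 0.1494]
eef_rot: [-0.0, 0.042, 0.999, -0.0]
wrist_force: [1.5, -0.9, -2.0]
opening: 0.299
grasp_force: 33.0
```

Request:
{"name": "servo_tool", "arguments": {
  "steps": [
    {"dx":-0.08,"dy":-0.2,"dz":0,"wx":0,"wy":0,"wz":0},
    {"dx":-0.16,"dy":-0.4,"dz":0,"wx":0,"wy":0,"wz":0},
    {"dx":-0.24,"dy":-0.6,"dz":0,"wx":0,"wy":0,"wz":0},
    {"dx":-0.32,"dy":-0.8,"dz":0,"wx":0,"wy":0,"wz":0},
    {"dx":-0.4,"dy":-1,"dz":0,"wx":0,"wy":0,"wz":0}
  ]
}}

```text
time_s: 10.77
eef_pos: [0.4502, -0.1902, 0.1494]
eef_rot: [-0.0, 0.042, 0.999, 0.0]
wrist_force: [0.1, 0.4, -2.3]
opening: 0.301
grasp_force: 33.0
```

Request:
{"name": "servo_tool", "arguments": {
  "steps": [
    {"dx":-0.08,"dy":-0.2,"dz":0,"wx":0,"wy":0,"wz":0},
    {"dx":-0.16,"dy":-0.4,"dz":0,"wx":0,"wy":0,"wz":0},
    {"dx":-0.24,"dy":-0.6,"dz":0,"wx":0,"wy":0,"wz":0},
    {"dx":-0.32,"dy":-0.8,"dz":0,"wx":0,"wy":0,"wz":0},
    {"dx":-0.4,"dy":-1,"dz":0,"wx":0,"wy":0,"wz":0}
  ]
}}

```text
time_s: 11.18
eef_pos: [0.4102, -0.2901, 0.1493]
eef_rot: [-0.0, 0.042, 0.999, 0.0]
wrist_force: [0.7, -0.7, -2.3]
opening: 0.298
grasp_force: 33.0
```

Request:
{"name": "servo_tool", "arguments": {
  "steps": [
    {"dx":-0.08,"dy":-0.2,"dz":0,"wx":0,"wy":0,"wz":0.01},
    {"dx":-0.16,"dy":-0.4,"dz":0,"wx":0,"wy":0,"wz":0.02},
    {"dx":-0.24,"dy":-0.6,"dz":0,"wx":0,"wy":0,"wz":0.027},
    {"dx":-0.32,"dy":-0.8,"dz":0,"wx":0,"wy":0,"wz":0.027},
    {"dx":-0.4,"dy":-1.0,"dz":0,"wx":0,"wy":0,"wz":0.027}
  ]
}}

```text
time_s: 11.6
eef_pos: [0.3703, -0.39, 0.1493]
eef_rot: [-0.0, -0.0, 1.0, 0.0]
wrist_force: [0.5, -0.3, -2.6]
opening: 0.299
grasp_force: 33.0
```

Run:
```python
from h import *
c=cam('side'); save('side5.png',c['frame'][170:384,200:400],3); np.savez('side5.npz',**c)
o=ctrl.get_obs(); print(o['eef_pos'],o['grasp_force'],o['opening'],o['time_s'])
```

```text
[ 0.36905552 -0.39388337  0.14972061] 33.000618070364 0.2968304234080351 11.65
```

View pics/side5.png

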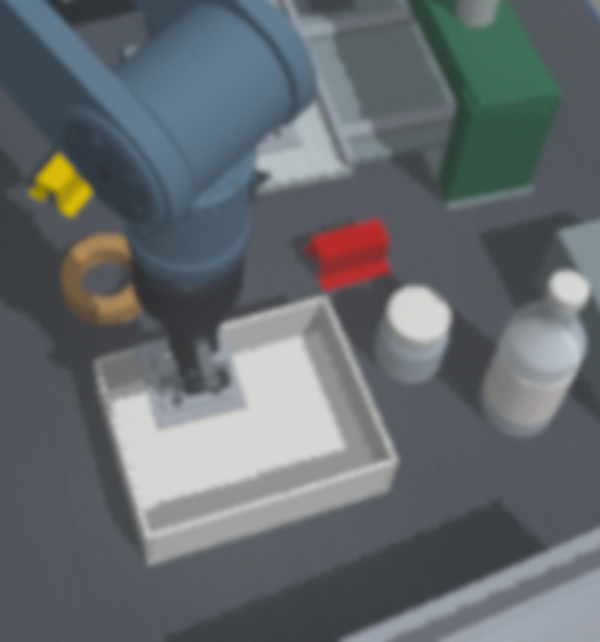

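Request:
{"name": "servo_tool", "arguments": {
  "steps": [
    {"dx":0,"dy":0,"dz":-0.2,"wx":0,"wy":0,"wz":0},
    {"dx":0,"dy":0,"dz":-0.4,"wx":0,"wy":0,"wz":0},
    {"dx":0,"dy":0,"dz":-0.6,"wx":0,"wy":0,"wz":0},
    {"dx":0,"dy":0,"dz":-0.8,"wx":0,"wy":0,"wz":0},
    {"dx":0,"dy":0,"dz":-1,"wx":0,"wy":0,"wz":0}
  ]
}}

```text
time_s: 12.07
eef_pos: [0.3709, -0.3891, 0.0485]
eef_rot: [-0.0, 0.0, 1.0, 0.0]
wrist_force: [0.1, -0.7, -2.4]
opening: 0.297
grasp_force: 33.1
```

Request:
{"name": "servo_tool", "arguments": {
  "steps": [
    {"dx":0,"dy":0,"dz":-0.1,"wx":0,"wy":0,"wz":0},
    {"dx":0,"dy":0,"dz":-0.2,"wx":0,"wy":0,"wz":0},
    {"dx":0,"dy":0,"dz":-0.26,"wx":0,"wy":0,"wz":0},
    {"dx":0,"dy":0,"dz":-0.28,"wx":0,"wy":0,"wz":0},
    {"dx":0,"dy":0,"dz":-0.28,"wx":0,"wy":0,"wz":0}
  ]
}}

```text
time_s: 12.48
eef_pos: [0.3713, -0.3896, 0.0214]
eef_rot: [-0.0, 0.0, 1.0, -0.0]
wrist_force: [-0.6, 0.3, -1.8]
opening: 0.302
grasp_force: 33.0
```

Request:
{"name": "servo_tool", "arguments": {
  "steps": [
    {"dx":0,"dy":0,"dz":0,"wx":0,"wy":0,"wz":0},
    {"dx":0,"dy":0,"dz":0,"wx":0,"wy":0,"wz":0},
    {"dx":0,"dy":0,"dz":0,"wx":0,"wy":0,"wz":0},
    {"dx":0,"dy":0,"dz":0,"wx":0,"wy":0,"wz":0},
    {"dx":0,"dy":0,"dz":0,"wx":0,"wy":0,"wz":0}
  ],
  "jaw": 0.5
}}

```text
time_s: 12.9
eef_pos: [0.3715, -0.3898, 0.0218]
eef_rot: [0.0, 0.0, 1.0, -0.0]
wrist_force: [-0.6, -0.2, -0.0]
opening: 0.501
grasp_force: 0.0
```

Request:
{"name": "servo_tool", "arguments": {
  "steps": [
    {"dx":0,"dy":0,"dz":0.1,"wx":0,"wy":0,"wz":0},
    {"dx":0,"dy":0,"dz":0.3,"wx":0,"wy":0,"wz":0},
    {"dx":0,"dy":0,"dz":0.6,"wx":0,"wy":0,"wz":0},
    {"dx":0,"dy":0,"dz":1,"wx":0,"wy":0,"wz":0},
    {"dx":0,"dy":0,"dz":1,"wx":0,"wy":0,"wz":0}
  ]
}}

```text
time_s: 13.32
eef_pos: [0.374, -0.3937, 0.1296]
eef_rot: [0.003, -0.0, 1.0, -0.005]
wrist_force: [1.4, -1.4, 0.8]
opening: 0.498
grasp_force: 0.0
```

Request:
{"name": "servo_tool", "arguments": {
  "steps": [
    {"dx":0.12,"dy":0.22,"dz":0,"wx":0,"wy":0,"wz":-0.005},
    {"dx":0.25,"dy":0.48,"dz":0,"wx":0,"wy":0,"wz":-0.005},
    {"dx":0.38,"dy":0.73,"dz":0,"wx":0,"wy":0,"wz":-0.005},
    {"dx":0.51,"dy":0.97,"dz":0,"wx":0,"wy":0,"wz":-0.005},
    {"dx":0.51,"dy":0.97,"dz":0,"wx":0,"wy":0,"wz":-0.005}
  ],
  "jaw": 0.65
}}

```text
time_s: 13.73
eef_pos: [0.4237, -0.2887, 0.1218]
eef_rot: [0.0, 0.006, 1.0, 0.001]
wrist_force: [-0.5, 0.9, 0.2]
opening: 0.648
grasp_force: 0.0
```

Request:
{"name": "servo_tool", "arguments": {
  "steps": [
    {"dx":0.12,"dy":0.22,"dz":0,"wx":0,"wy":0,"wz":0},
    {"dx":0.25,"dy":0.48,"dz":0,"wx":0,"wy":0,"wz":0},
    {"dx":0.38,"dy":0.73,"dz":0,"wx":0,"wy":0,"wz":0},
    {"dx":0.51,"dy":0.97,"dz":0,"wx":0,"wy":0,"wz":0},
    {"dx":0.51,"dy":0.97,"dz":0,"wx":0,"wy":0,"wz":0}
  ]
}}

```text
time_s: 14.15
eef_pos: [0.4747, -0.1923, 0.1219]
eef_rot: [0.001, 0.006, 1.0, 0.0]
wrist_force: [-0.5, 1.4, -0.2]
opening: 0.655
grasp_force: 0.0
```

Request:
{"name": "servo_tool", "arguments": {
  "steps": [
    {"dx":0.12,"dy":0.22,"dz":0,"wx":0,"wy":0,"wz":0},
    {"dx":0.25,"dy":0.48,"dz":0,"wx":0,"wy":0,"wz":0},
    {"dx":0.38,"dy":0.73,"dz":0,"wx":0,"wy":0,"wz":0},
    {"dx":0.51,"dy":0.98,"dz":0,"wx":0,"wy":0,"wz":0},
    {"dx":0.51,"dy":0.98,"dz":0,"wx":0,"wy":0,"wz":0}
  ]
}}

```text
time_s: 14.57
eef_pos: [0.5259, -0.0947, 0.122]
eef_rot: [0.001, 0.006, 1.0, 0.0]
wrist_force: [0.7, 0.4, 0.7]
opening: 0.648
grasp_force: 0.0
```

Request:
{"name": "servo_tool", "arguments": {
  "steps": [
    {"dx":0,"dy":0,"dz":0,"wx":0,"wy":0,"wz":0},
    {"dx":0,"dy":0,"dz":-0.2,"wx":0,"wy":0,"wz":0},
    {"dx":0,"dy":0,"dz":-0.45,"wx":0,"wy":0,"wz":0},
    {"dx":0,"dy":0,"dz":-0.72,"wx":0,"wy":0,"wz":0},
    {"dx":0,"dy":0,"dz":-0.72,"wx":0,"wy":0,"wz":0}
  ]
}}

```text
time_s: 14.98
eef_pos: [0.5202, -0.0975, 0.0449]
eef_rot: [-0.004, 0.009, 1.0, 0.001]
wrist_force: [-1.5, 1.5, -1.2]
opening: 0.65
grasp_force: 0.0
```

Request:
{"name": "servo_tool", "arguments": {
  "steps": [
    {"dx":0,"dy":0,"dz":0,"wx":0,"wy":0,"wz":0},
    {"dx":0,"dy":0,"dz":0,"wx":0,"wy":0,"wz":0},
    {"dx":0,"dy":0,"dz":0,"wx":0,"wy":0,"wz":0},
    {"dx":0,"dy":0,"dz":0,"wx":0,"wy":0,"wz":0},
    {"dx":0,"dy":0,"dz":0,"wx":0,"wy":0,"wz":0}
  ],
  "jaw": 0.31
}}

```text
time_s: 15.4
eef_pos: [0.5252, -0.0981, 0.0507]
eef_rot: [0.001, 0.008, 1.0, -0.001]
wrist_force: [-0.1, -0.7, 0.8]
opening: 0.306
grasp_force: 0.8
```

Request:
{"name": "servo_tool", "arguments": {
  "steps": [
    {"dx":0,"dy":0,"dz":0,"wx":0,"wy":0,"wz":0},
    {"dx":0,"dy":0,"dz":0,"wx":0,"wy":0,"wz":0},
    {"dx":0,"dy":0,"dz":0,"wx":0,"wy":0,"wz":0},
    {"dx":0,"dy":0,"dz":0,"wx":0,"wy":0,"wz":0},
    {"dx":0,"dy":0,"dz":0,"wx":0,"wy":0,"wz":0}
  ],
  "jaw": 0.29
}}

```text
time_s: 15.82
eef_pos: [0.5253, -0.0981, 0.0508]
eef_rot: [0.001, 0.008, 1.0, -0.001]
wrist_force: [-1.6, -0.8, 7.2]
opening: 0.299
grasp_force: 33.0
```

Request:
{"name": "servo_tool", "arguments": {
  "steps": [
    {"dx":0,"dy":0,"dz":0.1,"wx":0,"wy":0,"wz":0},
    {"dx":0,"dy":0,"dz":0.35,"wx":0,"wy":0,"wz":0},
    {"dx":0,"dy":0,"dz":0.65,"wx":0,"wy":0,"wz":0},
    {"dx":0,"dy":0,"dz":0.9,"wx":0,"wy":0,"wz":0},
    {"dx":0,"dy":0,"dz":1,"wx":0,"wy":0,"wz":0}
  ]
}}

```text
time_s: 16.23
eef_pos: [0.5261, -0.098, 0.1535]
eef_rot: [0.003, 0.008, 1.0, -0.001]
wrist_force: [1.2, -0.6, -1.7]
opening: 0.296
grasp_force: 32.7
```

Request:
{"name": "servo_tool", "arguments": {
  "steps": [
    {"dx":-0.04,"dy":-0.19,"dz":0,"wx":0,"wy":0,"wz":0},
    {"dx":-0.08,"dy":-0.38,"dz":0,"wx":0,"wy":0,"wz":0},
    {"dx":-0.12,"dy":-0.58,"dz":0,"wx":0,"wy":0,"wz":0},
    {"dx":-0.17,"dy":-0.78,"dz":0,"wx":0,"wy":0,"wz":0},
    {"dx":-0.21,"dy":-0.98,"dz":0,"wx":0,"wy":0,"wz":0}
  ]
}}

```text
time_s: 16.65
eef_pos: [0.5023, -0.1958, 0.1486]
eef_rot: [-0.001, 0.008, 1.0, 0.0]
wrist_force: [1.4, 1.5, -1.8]
opening: 0.298
grasp_force: 32.8
```

Request:
{"name": "servo_tool", "arguments": {
  "steps": [
    {"dx":-0.04,"dy":-0.19,"dz":0,"wx":0,"wy":0,"wz":0},
    {"dx":-0.08,"dy":-0.38,"dz":0,"wx":0,"wy":0,"wz":0},
    {"dx":-0.12,"dy":-0.58,"dz":0,"wx":0,"wy":0,"wz":0},
    {"dx":-0.17,"dy":-0.78,"dz":0,"wx":0,"wy":0,"wz":0},
    {"dx":-0.21,"dy":-0.98,"dz":0,"wx":0,"wy":0,"wz":0}
  ]
}}

```text
time_s: 17.07
eef_pos: [0.4814, -0.2938, 0.1485]
eef_rot: [-0.001, 0.008, 1.0, 0.001]
wrist_force: [0.9, -0.4, -1.9]
opening: 0.3
grasp_force: 32.8
```

Request:
{"name": "servo_tool", "arguments": {
  "steps": [
    {"dx":-0.04,"dy":-0.19,"dz":0,"wx":0,"wy":0,"wz":0},
    {"dx":-0.08,"dy":-0.38,"dz":0,"wx":0,"wy":0,"wz":0},
    {"dx":-0.12,"dy":-0.58,"dz":0,"wx":0,"wy":0,"wz":0},
    {"dx":-0.17,"dy":-0.78,"dz":0,"wx":0,"wy":0,"wz":0},
    {"dx":-0.21,"dy":-0.98,"dz":0,"wx":0,"wy":0,"wz":0}
  ]
}}

```text
time_s: 17.48
eef_pos: [0.4604, -0.3917, 0.1484]
eef_rot: [-0.001, 0.008, 1.0, 0.001]
wrist_force: [0.4, -0.2, -1.4]
opening: 0.301
grasp_force: 32.8
```

Request:
{"name": "servo_tool", "arguments": {
  "steps": [
    {"dx":0,"dy":0,"dz":-0.2,"wx":0,"wy":0,"wz":0},
    {"dx":0,"dy":0,"dz":-0.4,"wx":0,"wy":0,"wz":0},
    {"dx":0,"dy":0,"dz":-0.6,"wx":0,"wy":0,"wz":0},
    {"dx":0,"dy":0,"dz":-0.8,"wx":0,"wy":0,"wz":0},
    {"dx":0,"dy":0,"dz":-1,"wx":0,"wy":0,"wz":0}
  ]
}}

```text
time_s: 17.9
eef_pos: [0.4607, -0.3908, 0.0476]
eef_rot: [-0.0, 0.008, 1.0, 0.001]
wrist_force: [0.7, -0.3, -1.3]
opening: 0.296
grasp_force: 32.8
```

Request:
{"name": "servo_tool", "arguments": {
  "steps": [
    {"dx":0,"dy":0,"dz":-0.1,"wx":0,"wy":0,"wz":0},
    {"dx":0,"dy":0,"dz":-0.2,"wx":0,"wy":0,"wz":0},
    {"dx":0,"dy":0,"dz":-0.26,"wx":0,"wy":0,"wz":0},
    {"dx":0,"dy":0,"dz":-0.28,"wx":0,"wy":0,"wz":0},
    {"dx":0,"dy":0,"dz":-0.28,"wx":0,"wy":0,"wz":0}
  ]
}}

```text
time_s: 18.32
eef_pos: [0.4614, -0.3915, 0.0213]
eef_rot: [0.0, 0.008, 1.0, -0.0]
wrist_force: [-0.7, 0.5, -1.4]
opening: 0.298
grasp_force: 32.7
```

Request:
{"name": "servo_tool", "arguments": {
  "steps": [
    {"dx":0,"dy":0,"dz":0,"wx":0,"wy":0,"wz":0},
    {"dx":0,"dy":0,"dz":0,"wx":0,"wy":0,"wz":0},
    {"dx":0,"dy":0,"dz":0,"wx":0,"wy":0,"wz":0},
    {"dx":0,"dy":0,"dz":0,"wx":0,"wy":0,"wz":0},
    {"dx":0,"dy":0,"dz":0,"wx":0,"wy":0,"wz":0}
  ],
  "jaw": 0.5
}}

```text
time_s: 18.73
eef_pos: [0.4615, -0.3918, 0.0219]
eef_rot: [0.0, 0.008, 1.0, -0.0]
wrist_force: [-0.4, 0.2, -0.3]
opening: 0.502
grasp_force: 0.0
```

Request:
{"name": "servo_tool", "arguments": {
  "steps": [
    {"dx":0,"dy":0,"dz":0.1,"wx":0,"wy":0,"wz":0},
    {"dx":0,"dy":0,"dz":0.3,"wx":0,"wy":0,"wz":0},
    {"dx":0,"dy":0,"dz":0.6,"wx":0,"wy":0,"wz":0},
    {"dx":0,"dy":0,"dz":1,"wx":0,"wy":0,"wz":0},
    {"dx":0,"dy":0,"dz":1,"wx":0,"wy":0,"wz":0}
  ]
}}

```text
time_s: 19.15
eef_pos: [0.4646, -0.3954, 0.1304]
eef_rot: [0.004, 0.008, 1.0, -0.005]
wrist_force: [1.3, -1.5, 1.1]
opening: 0.495
grasp_force: 0.0
```

Request:
{"name": "servo_tool", "arguments": {
  "steps": [
    {"dx":-0.05,"dy":0.25,"dz":0.25,"wx":0,"wy":0,"wz":0},
    {"dx":-0.1,"dy":0.5,"dz":0.5,"wx":0,"wy":0,"wz":0},
    {"dx":-0.12,"dy":0.75,"dz":0.75,"wx":0,"wy":0,"wz":0},
    {"dx":-0.12,"dy":1,"dz":1,"wx":0,"wy":0,"wz":0},
    {"dx":-0.12,"dy":1,"dz":1,"wx":0,"wy":0,"wz":0}
  ]
}}

```text
time_s: 19.57
eef_pos: [0.4513, -0.2897, 0.2276]
eef_rot: [0.003, 0.007, 1.0, -0.002]
wrist_force: [1.2, -0.6, 0.6]
opening: 0.502
grasp_force: 0.0
```

Request:
{"name": "servo_tool", "arguments": {
  "steps": [
    {"dx":0.05,"dy":0.25,"dz":0,"wx":0,"wy":0,"wz":0},
    {"dx":0.1,"dy":0.5,"dz":0,"wx":0,"wy":0,"wz":0},
    {"dx":0.12,"dy":0.75,"dz":0,"wx":0,"wy":0,"wz":0},
    {"dx":0.12,"dy":1,"dz":0,"wx":0,"wy":0,"wz":0},
    {"dx":0.12,"dy":1,"dz":0,"wx":0,"wy":0,"wz":0}
  ]
}}

```text
time_s: 19.98
eef_pos: [0.4611, -0.1879, 0.2214]
eef_rot: [0.0, 0.006, 1.0, 0.001]
wrist_force: [0.4, -0.5, -0.4]
opening: 0.5
grasp_force: 0.0
```

Request:
{"name": "servo_tool", "arguments": {
  "steps": [
    {"dx":0,"dy":0.25,"dz":0,"wx":0,"wy":0,"wz":0},
    {"dx":0,"dy":0.5,"dz":0,"wx":0,"wy":0,"wz":0},
    {"dx":0,"dy":0.75,"dz":0,"wx":0,"wy":0,"wz":0},
    {"dx":0,"dy":1,"dz":0,"wx":0,"wy":0,"wz":0},
    {"dx":0,"dy":1,"dz":0,"wx":0,"wy":0,"wz":0}
  ]
}}

```text
time_s: 20.4
eef_pos: [0.461, -0.0886, 0.2215]
eef_rot: [0.0, 0.007, 1.0, 0.001]
wrist_force: [-0.2, 0.8, -0.2]
opening: 0.495
grasp_force: 0.0
```

Request:
{"name": "servo_tool", "arguments": {
  "steps": [
    {"dx":0,"dy":0.25,"dz":0.2,"wx":0,"wy":0,"wz":0},
    {"dx":0,"dy":0.5,"dz":0.4,"wx":0,"wy":0,"wz":0},
    {"dx":0,"dy":0.75,"dz":0.6,"wx":0,"wy":0,"wz":0},
    {"dx":0,"dy":1,"dz":0.9,"wx":0,"wy":0,"wz":0},
    {"dx":0,"dy":1,"dz":0.9,"wx":0,"wy":0,"wz":0}
  ]
}}

```text
time_s: 20.82
eef_pos: [0.4638, 0.0104, 0.3176]
eef_rot: [0.005, 0.006, 1.0, -0.0]
wrist_force: [0.6, 0.8, 0.4]
opening: 0.5
grasp_force: 0.0
```

Request:
{"name": "servo_tool", "arguments": {
  "steps": [
    {"dx":0,"dy":0.25,"dz":0.1,"wx":0,"wy":0,"wz":0},
    {"dx":0,"dy":0.5,"dz":0.2,"wx":0,"wy":0,"wz":0},
    {"dx":0,"dy":0.75,"dz":0.3,"wx":0,"wy":0,"wz":0},
    {"dx":0,"dy":1,"dz":0.3,"wx":0,"wy":0,"wz":0},
    {"dx":0,"dy":1,"dz":0.3,"wx":0,"wy":0,"wz":0}
  ]
}}

```text
time_s: 21.23
eef_pos: [0.4618, 0.1108, 0.3422]
eef_rot: [0.001, 0.006, 1.0, 0.001]
wrist_force: [0.2, 0.3, 0.4]
opening: 0.499
grasp_force: 0.0
```

Request:
{"name": "servo_tool", "arguments": {
  "steps": [
    {"dx":0,"dy":0.25,"dz":0,"wx":0,"wy":0,"wz":0},
    {"dx":0,"dy":0.5,"dz":0,"wx":0,"wy":0,"wz":0},
    {"dx":0,"dy":0.75,"dz":0,"wx":0,"wy":0,"wz":0},
    {"dx":0,"dy":1,"dz":0,"wx":0,"wy":0,"wz":0},
    {"dx":0,"dy":1,"dz":0,"wx":0,"wy":0,"wz":0}
  ]
}}

```text
time_s: 21.65
eef_pos: [0.4615, 0.2104, 0.3409]
eef_rot: [-0.0, 0.007, 1.0, 0.001]
wrist_force: [-0.0, -0.0, -0.7]
opening: 0.501
grasp_force: 0.0
```

```bash
cat > mat.py <<'E'
from h import *
c=cam('wrist'); o=ctrl.get_obs(); print('tcp',o['eef_pos'].round(4),o['eef_rot'].round(4),round(o['time_s'],2))
mc=np.array([[0.345,0.117,.003],[0.329,0.423,.003],[0.625,0.441,.003],[0.642,0.133,.003]]); e=mc.mean(0)
mask=brightmask(c,e+(mc-e)*.985)
n,lab,st,ce=cv2.connectedComponentsWithStats(mask.astype(np.uint8))
for i in range(1,n):
    if st[i,4]<150: continue
    w=px2w(c,[ce[i]],.02)[0]; mk=(lab==i).astype(float)
    res=[(min((fit(c,mk,[w[0],w[1],a],L) for a in(-.4,.3)),key=lambda r:r[1]),L) for L in(.04,.054,.068)]
    b=min(res,key=lambda r:r[0][1]); print(b[1],b[0][0].round(4),b[0][1].round(3))
E
python3 mat.py
python3 - <<'E'
from h import *
c=cam('scene'); a=c['frame'].astype(int)-np.load('scene0.npz')['frame'].astype(int)
m=(abs(a).max(2)>40).astype(np.uint8); n,l,s,ce=cv2.connectedComponentsWithStats(m); print([(s[i].tolist()) for i in range(1,n) if s[i,4]>15])
save('bin6.png',c['frame'][190:310,90:250],3)
E
```

```text
tcp [0.4616 0.2088 0.3409] [-1.0e-04  6.7e-03  1.0e+00 -2.0e-04] 21.7
0.068 [0.3864 0.3583 0.3301] 0.029
0.04 [0.3885 0.2755 0.1171] 0.039
0.04 [0.3923 0.1861 0.301 ] 0.037
0.068 [0.4777 0.3694 0.1549] 0.052
0.054 [0.4907 0.1842 0.1856] 0.519
0.04 [ 0.4844  0.2825 -0.1179] 0.072
0.054 [0.5739 0.3756 0.2326] 0.101
0.054 [ 0.5854  0.2829 -0.0276] 0.274
[[153, 0, 31, 14, 247], [199, 0, 14, 18, 168], [227, 0, 12, 10, 67], [261, 0, 8, 9, 52], [272, 0, 14, 17, 208], [289, 0, 67, 56, 2322], [184, 17, 57, 52, 1524], [165, 18, 7, 13, 57], [292, 50, 42, 55, 1084], [134, 57, 17, 32, 339], [168, 95, 7, 5, 20], [296, 185, 40, 25, 551], [230, 189, 64, 65, 1718], [265, 189, 39, 34, 592], [215, 218, 34, 39, 547], [296, 221, 15, 9, 42], [131, 234, 26, 28, 286], [316, 246, 23, 13, 72], [145, 253, 24, 27, 254], [244, 254, 14, 8, 36], [271, 258, 47, 37, 199]]
```

View pics/bin6.png

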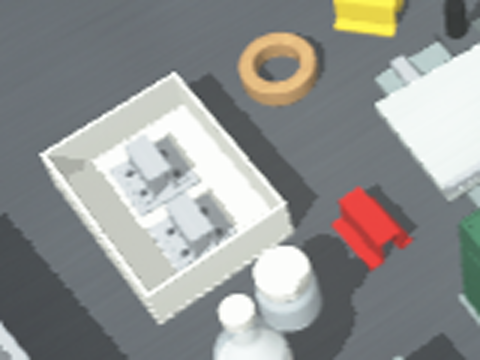

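Request:
{"name": "servo_tool", "arguments": {
  "steps": [
    {"dx":-0.1,"dy":0.2,"dz":-0.15,"wx":0,"wy":0,"wz":0.02},
    {"dx":-0.2,"dy":0.4,"dz":-0.3,"wx":0,"wy":0,"wz":0.04},
    {"dx":-0.3,"dy":0.6,"dz":-0.45,"wx":0,"wy":0,"wz":0.055},
    {"dx":-0.38,"dy":0.75,"dz":-0.6,"wx":0,"wy":0,"wz":0.055},
    {"dx":-0.38,"dy":0.75,"dz":-0.6,"wx":0,"wy":0,"wz":0.055}
  ],
  "jaw": 0.6
}}

```text
time_s: 22.17
eef_pos: [0.4211, 0.2833, 0.2779]
eef_rot: [-0.003, -0.079, 0.997, -0.001]
wrist_force: [-0.4, 0.4, -0.8]
opening: 0.598
grasp_force: 0.0
```

Request:
{"name": "servo_tool", "arguments": {
  "steps": [
    {"dx":-0.1,"dy":0.2,"dz":-0.25,"wx":0,"wy":0,"wz":0.02},
    {"dx":-0.2,"dy":0.4,"dz":-0.5,"wx":0,"wy":0,"wz":0.04},
    {"dx":-0.3,"dy":0.6,"dz":-0.75,"wx":0,"wy":0,"wz":0.054},
    {"dx":-0.37,"dy":0.75,"dz":-1,"wx":0,"wy":0,"wz":0.054},
    {"dx":-0.37,"dy":0.75,"dz":-1,"wx":0,"wy":0,"wz":0.054}
  ]
}}

```text
time_s: 22.58
eef_pos: [0.3836, 0.3572, 0.1766]
eef_rot: [-0.004, -0.163, 0.987, -0.001]
wrist_force: [-0.6, -1.1, -0.5]
opening: 0.598
grasp_force: 0.0
```

Request:
{"name": "servo_tool", "arguments": {
  "steps": [
    {"dx":0,"dy":0,"dz":-0.25,"wx":0,"wy":0,"wz":0},
    {"dx":0,"dy":0,"dz":-0.5,"wx":0,"wy":0,"wz":0},
    {"dx":0,"dy":0,"dz":-0.75,"wx":0,"wy":0,"wz":0},
    {"dx":0,"dy":0,"dz":-1,"wx":0,"wy":0,"wz":0},
    {"dx":0,"dy":0,"dz":-1,"wx":0,"wy":0,"wz":0}
  ]
}}

```text
time_s: 23.0
eef_pos: [0.3853, 0.3553, 0.0781]
eef_rot: [-0.003, -0.162, 0.987, -0.002]
wrist_force: [-0.8, -1.1, -0.8]
opening: 0.602
grasp_force: 0.0
```

Request:
{"name": "servo_tool", "arguments": {
  "steps": [
    {"dx":0,"dy":0,"dz":-0.15,"wx":0,"wy":0,"wz":0},
    {"dx":0,"dy":0,"dz":-0.35,"wx":0,"wy":0,"wz":0},
    {"dx":0,"dy":0,"dz":-0.5,"wx":0,"wy":0,"wz":0},
    {"dx":0,"dy":0,"dz":-0.6,"wx":0,"wy":0,"wz":0},
    {"dx":0,"dy":0,"dz":-0.66,"wx":0,"wy":0,"wz":0}
  ]
}}

```text
time_s: 23.42
eef_pos: [0.3877, 0.3579, 0.0159]
eef_rot: [0.0, -0.162, 0.987, -0.0]
wrist_force: [-0.4, -0.1, -0.2]
opening: 0.598
grasp_force: 0.0
```

Request:
{"name": "servo_tool", "arguments": {
  "steps": [
    {"dx":0,"dy":0,"dz":0,"wx":0,"wy":0,"wz":0},
    {"dx":0,"dy":0,"dz":0,"wx":0,"wy":0,"wz":0},
    {"dx":0,"dy":0,"dz":0,"wx":0,"wy":0,"wz":0},
    {"dx":0,"dy":0,"dz":0,"wx":0,"wy":0,"wz":0},
    {"dx":0,"dy":0,"dz":0,"wx":0,"wy":0,"wz":0}
  ],
  "jaw": 0.31
}}

```text
time_s: 23.83
eef_pos: [0.3868, 0.3589, 0.0161]
eef_rot: [0.001, -0.163, 0.987, 0.0]
wrist_force: [0.1, -0.6, 0.5]
opening: 0.31
grasp_force: 0.0
```

Request:
{"name": "servo_tool", "arguments": {
  "steps": [
    {"dx":0,"dy":0,"dz":0,"wx":0,"wy":0,"wz":0},
    {"dx":0,"dy":0,"dz":0,"wx":0,"wy":0,"wz":0},
    {"dx":0,"dy":0,"dz":0,"wx":0,"wy":0,"wz":0},
    {"dx":0,"dy":0,"dz":0,"wx":0,"wy":0,"wz":0},
    {"dx":0,"dy":0,"dz":0,"wx":0,"wy":0,"wz":0}
  ],
  "jaw": 0.29
}}

```text
time_s: 24.25
eef_pos: [0.3868, 0.3589, 0.0162]
eef_rot: [0.001, -0.163, 0.987, 0.0]
wrist_force: [-1.8, -0.0, 6.8]
opening: 0.297
grasp_force: 31.7
```

Request:
{"name": "servo_tool", "arguments": {
  "steps": [
    {"dx":0,"dy":0,"dz":0.1,"wx":0,"wy":0,"wz":0},
    {"dx":0,"dy":0,"dz":0.3,"wx":0,"wy":0,"wz":0},
    {"dx":0,"dy":0,"dz":0.6,"wx":0,"wy":0,"wz":0},
    {"dx":0,"dy":0,"dz":0.85,"wx":0,"wy":0,"wz":0},
    {"dx":0,"dy":0,"dz":1,"wx":0,"wy":0,"wz":0}
  ]
}}

```text
time_s: 24.67
eef_pos: [0.3871, 0.3592, 0.1185]
eef_rot: [0.002, -0.163, 0.987, 0.001]
wrist_force: [-0.3, 1.4, -2.0]
opening: 0.297
grasp_force: 31.3
```

Request:
{"name": "servo_tool", "arguments": {
  "steps": [
    {"dx":0.06,"dy":-0.18,"dz":0.1,"wx":0,"wy":0,"wz":-0.005},
    {"dx":0.13,"dy":-0.36,"dz":0.2,"wx":0,"wy":0,"wz":-0.01},
    {"dx":0.2,"dy":-0.55,"dz":0.3,"wx":0,"wy":0,"wz":-0.015},
    {"dx":0.26,"dy":-0.73,"dz":0.4,"wx":0,"wy":0,"wz":-0.02},
    {"dx":0.33,"dy":-0.92,"dz":0.4,"wx":0,"wy":0,"wz":-0.0236}
  ]
}}

```text
time_s: 25.08
eef_pos: [0.4203, 0.2663, 0.1578]
eef_rot: [0.002, -0.126, 0.992, 0.0]
wrist_force: [0.3, 1.2, -2.1]
opening: 0.299
grasp_force: 31.4
```

Request:
{"name": "servo_tool", "arguments": {
  "steps": [
    {"dx":0.06,"dy":-0.18,"dz":0,"wx":0,"wy":0,"wz":-0.005},
    {"dx":0.13,"dy":-0.36,"dz":0,"wx":0,"wy":0,"wz":-0.01},
    {"dx":0.2,"dy":-0.55,"dz":0,"wx":0,"wy":0,"wz":-0.015},
    {"dx":0.26,"dy":-0.73,"dz":0,"wx":0,"wy":0,"wz":-0.02},
    {"dx":0.33,"dy":-0.92,"dz":0,"wx":0,"wy":0,"wz":-0.0236}
  ]
}}

```text
time_s: 25.5
eef_pos: [0.452, 0.1737, 0.1556]
eef_rot: [-0.0, -0.089, 0.996, 0.0]
wrist_force: [0.0, -0.0, -1.6]
opening: 0.295
grasp_force: 31.4
```

Request:
{"name": "servo_tool", "arguments": {
  "steps": [
    {"dx":0.06,"dy":-0.18,"dz":0,"wx":0,"wy":0,"wz":-0.005},
    {"dx":0.13,"dy":-0.36,"dz":0,"wx":0,"wy":0,"wz":-0.01},
    {"dx":0.2,"dy":-0.55,"dz":0,"wx":0,"wy":0,"wz":-0.015},
    {"dx":0.26,"dy":-0.73,"dz":0,"wx":0,"wy":0,"wz":-0.02},
    {"dx":0.33,"dy":-0.92,"dz":0,"wx":0,"wy":0,"wz":-0.0236}
  ]
}}

```text
time_s: 25.92
eef_pos: [0.485, 0.0818, 0.1556]
eef_rot: [-0.0, -0.052, 0.999, 0.0]
wrist_force: [0.7, 0.6, -1.7]
opening: 0.299
grasp_force: 31.3
```

Request:
{"name": "servo_tool", "arguments": {
  "steps": [
    {"dx":0.06,"dy":-0.18,"dz":0,"wx":0,"wy":0,"wz":-0.005},
    {"dx":0.13,"dy":-0.36,"dz":0,"wx":0,"wy":0,"wz":-0.01},
    {"dx":0.2,"dy":-0.55,"dz":0,"wx":0,"wy":0,"wz":-0.015},
    {"dx":0.26,"dy":-0.73,"dz":0,"wx":0,"wy":0,"wz":-0.02},
    {"dx":0.33,"dy":-0.92,"dz":0,"wx":0,"wy":0,"wz":-0.0236}
  ]
}}

```text
time_s: 26.33
eef_pos: [0.518, -0.0101, 0.1556]
eef_rot: [-0.0, -0.015, 1.0, 0.0]
wrist_force: [0.4, 1.3, -1.3]
opening: 0.296
grasp_force: 31.3
```

Request:
{"name": "servo_tool", "arguments": {
  "steps": [
    {"dx":0.06,"dy":-0.18,"dz":0,"wx":0,"wy":0,"wz":-0.005},
    {"dx":0.13,"dy":-0.36,"dz":0,"wx":0,"wy":0,"wz":-0.01},
    {"dx":0.2,"dy":-0.55,"dz":0,"wx":0,"wy":0,"wz":-0.015},
    {"dx":0.26,"dy":-0.73,"dz":0,"wx":0,"wy":0,"wz":-0.02},
    {"dx":0.33,"dy":-0.92,"dz":0,"wx":0,"wy":0,"wz":-0.0236}
  ]
}}

```text
time_s: 26.75
eef_pos: [0.551, -0.1021, 0.1555]
eef_rot: [-0.0, 0.022, 1.0, 0.0]
wrist_force: [-0.4, 0.1, -2.1]
opening: 0.299
grasp_force: 31.3
```

Request:
{"name": "servo_tool", "arguments": {
  "steps": [
    {"dx":0,"dy":0,"dz":-0.1,"wx":0,"wy":0,"wz":0},
    {"dx":0,"dy":0,"dz":-0.3,"wx":0,"wy":0,"wz":0},
    {"dx":0,"dy":0,"dz":-0.5,"wx":0,"wy":0,"wz":0},
    {"dx":0,"dy":0,"dz":-0.7,"wx":0,"wy":0,"wz":0},
    {"dx":0,"dy":0,"dz":-0.8,"wx":0,"wy":0,"wz":0}
  ]
}}

```text
time_s: 27.17
eef_pos: [0.5492, -0.1003, 0.0727]
eef_rot: [-0.002, 0.022, 1.0, 0.001]
wrist_force: [-0.3, 0.1, -2.3]
opening: 0.3
grasp_force: 31.4
```

Request:
{"name": "servo_tool", "arguments": {
  "steps": [
    {"dx":0.01,"dy":0,"dz":-0.1,"wx":0,"wy":0,"wz":0},
    {"dx":0.01,"dy":0,"dz":-0.18,"wx":0,"wy":0,"wz":0},
    {"dx":0.01,"dy":0,"dz":-0.23,"wx":0,"wy":0,"wz":0},
    {"dx":0.01,"dy":0,"dz":-0.26,"wx":0,"wy":0,"wz":0},
    {"dx":0.01,"dy":0,"dz":-0.26,"wx":0,"wy":0,"wz":0}
  ]
}}

```text
time_s: 27.58
eef_pos: [0.5528, -0.1016, 0.0497]
eef_rot: [0.001, 0.022, 1.0, -0.0]
wrist_force: [1.0, -0.6, -1.2]
opening: 0.299
grasp_force: 31.4
```

Request:
{"name": "servo_tool", "arguments": {
  "steps": [
    {"dx":0,"dy":0,"dz":-0.005,"wx":0,"wy":0,"wz":0},
    {"dx":0,"dy":0,"dz":-0.005,"wx":0,"wy":0,"wz":0},
    {"dx":0,"dy":0,"dz":-0.005,"wx":0,"wy":0,"wz":0},
    {"dx":0,"dy":0,"dz":-0.005,"wx":0,"wy":0,"wz":0},
    {"dx":0,"dy":0,"dz":-0.005,"wx":0,"wy":0,"wz":0}
  ]
}}

```text
time_s: 28.0
eef_pos: [0.5525, -0.1016, 0.0492]
eef_rot: [0.0, 0.022, 1.0, -0.0]
wrist_force: [0.4, 0.4, 0.8]
opening: 0.298
grasp_force: 31.7
```

Request:
{"name": "servo_tool", "arguments": {
  "steps": [
    {"dx":0,"dy":0,"dz":0,"wx":0,"wy":0,"wz":0},
    {"dx":0,"dy":0,"dz":0,"wx":0,"wy":0,"wz":0},
    {"dx":0,"dy":0,"dz":0,"wx":0,"wy":0,"wz":0},
    {"dx":0,"dy":0,"dz":0,"wx":0,"wy":0,"wz":0},
    {"dx":0,"dy":0,"dz":0,"wx":0,"wy":0,"wz":0}
  ],
  "jaw": 0.42
}}

```text
time_s: 28.42
eef_pos: [0.5522, -0.1015, 0.0488]
eef_rot: [-0.0, 0.022, 1.0, 0.0]
wrist_force: [-0.2, -1.2, 0.1]
opening: 0.418
grasp_force: 0.0
```

Request:
{"name": "servo_tool", "arguments": {
  "steps": [
    {"dx":0,"dy":0,"dz":0.1,"wx":0,"wy":0,"wz":0},
    {"dx":0,"dy":0,"dz":0.3,"wx":0,"wy":0,"wz":0},
    {"dx":0,"dy":0,"dz":0.6,"wx":0,"wy":0,"wz":0},
    {"dx":0,"dy":0,"dz":0.8,"wx":0,"wy":0,"wz":0},
    {"dx":0,"dy":0,"dz":1,"wx":0,"wy":0,"wz":0}
  ]
}}

```text
time_s: 28.83
eef_pos: [0.5526, -0.1016, 0.1511]
eef_rot: [0.001, 0.022, 1.0, -0.0]
wrist_force: [-0.1, 0.1, -0.7]
opening: 0.419
grasp_force: 0.0
```

Request:
{"name": "servo_tool", "arguments": {
  "steps": [
    {"dx":-0.04,"dy":0.25,"dz":0.15,"wx":0,"wy":0,"wz":0},
    {"dx":-0.08,"dy":0.5,"dz":0.3,"wx":0,"wy":0,"wz":0},
    {"dx":-0.12,"dy":0.75,"dz":0.45,"wx":0,"wy":0,"wz":0},
    {"dx":-0.18,"dy":1,"dz":0.6,"wx":0,"wy":0,"wz":0},
    {"dx":-0.18,"dy":1,"dz":0.6,"wx":0,"wy":0,"wz":0}
  ]
}}

```text
time_s: 29.25
eef_pos: [0.535, 0.002, 0.2129]
eef_rot: [0.003, 0.02, 1.0, 0.0]
wrist_force: [1.3, -0.5, 0.5]
opening: 0.414
grasp_force: 0.0
```

Request:
{"name": "servo_tool", "arguments": {
  "steps": [
    {"dx":-0.04,"dy":0.25,"dz":0.15,"wx":0,"wy":0,"wz":0},
    {"dx":-0.08,"dy":0.5,"dz":0.3,"wx":0,"wy":0,"wz":0},
    {"dx":-0.12,"dy":0.75,"dz":0.45,"wx":0,"wy":0,"wz":0},
    {"dx":-0.18,"dy":1,"dz":0.6,"wx":0,"wy":0,"wz":0},
    {"dx":-0.18,"dy":1,"dz":0.6,"wx":0,"wy":0,"wz":0}
  ]
}}

```text
time_s: 29.67
eef_pos: [0.5168, 0.1017, 0.2726]
eef_rot: [0.003, 0.02, 1.0, 0.001]
wrist_force: [0.1, 1.5, 0.6]
opening: 0.42
grasp_force: 0.0
```

Request:
{"name": "servo_tool", "arguments": {
  "steps": [
    {"dx":-0.04,"dy":0.25,"dz":0.15,"wx":0,"wy":0,"wz":0},
    {"dx":-0.08,"dy":0.5,"dz":0.3,"wx":0,"wy":0,"wz":0},
    {"dx":-0.12,"dy":0.75,"dz":0.45,"wx":0,"wy":0,"wz":0},
    {"dx":-0.18,"dy":1,"dz":0.6,"wx":0,"wy":0,"wz":0},
    {"dx":-0.18,"dy":1,"dz":0.6,"wx":0,"wy":0,"wz":0}
  ]
}}

```text
time_s: 30.08
eef_pos: [0.4987, 0.2014, 0.3322]
eef_rot: [0.002, 0.02, 1.0, 0.001]
wrist_force: [-0.2, 0.4, 0.4]
opening: 0.418
grasp_force: 0.0
```

```bash
sed -i "s/^c=cam('wrist');/c=cam('wrist'); np.savez('w.npz',**c);/" mat.py; python3 mat.py; python3 -c "
from h import *
save('wrist7.png',np.load('w.npz')['frame'],1.5)"
```

```text
tcp [0.4987 0.1996 0.3304] [1.600e-03 2.060e-02 9.998e-01 2.000e-04] 30.13
0.04 [0.3882 0.2754 0.1095] 0.038
0.04 [0.3918 0.186  0.2965] 0.042
0.068 [0.4774 0.3696 0.1593] 0.039
0.04 [ 0.4845  0.2825 -0.1126] 0.05
0.054 [0.4904 0.1843 0.175 ] 0.514
0.054 [0.5737 0.3756 0.2323] 0.087
0.054 [ 0.5849  0.2829 -0.0372] 0.086
```

View pics/wrist7.png

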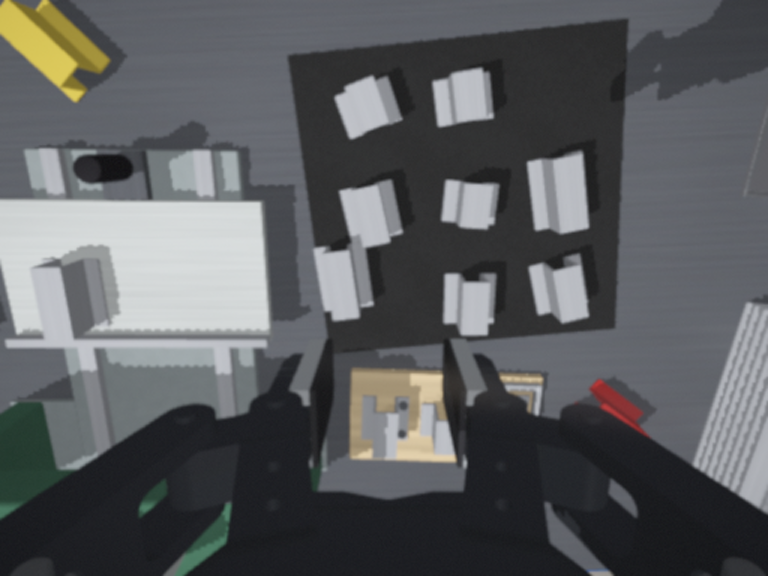

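```bash
cat > fitc.py <<'E'
from h import *
c=dict(np.load('w.npz')); mc=np.array([[0.345,0.117,.003],[0.329,0.423,.003],[0.625,0.441,.003],[0.642,0.133,.003]]); e=mc.mean(0)
g=cv2.cvtColor(c['frame'],cv2.COLOR_RGB2GRAY); m=brightmask(c,e+(mc-e)*.985); m[g>140]=1
k=np.zeros_like(g); cv2.fillConvexPoly(k,(np.array([[300,170],[420,170],[420,340],[300,340]])/1.5).astype(np.int32),1); m*=k
M,C=[.491,.184,.2],[.565,.163,.13]
for _ in range(3):
    mm=m.copy(); mm[clipmask(c,C,.068)>.5]=0; M,a=fit(c,mm,M,.054)
    mm=m.copy(); mm[clipmask(c,M,.054)>.5]=0; C,b=fit(c,mm,C,.068)
    print(M.round(4),round(a,3),C.round(4),round(b,3))
E
python3 fitc.py
```

```text
[0.4905 0.1843 0.1723] 0.214 [0.5566 0.1526 0.0765] 0.078
[0.4902 0.1843 0.1661] 0.058 [0.5566 0.1526 0.0765] 0.079
[0.4902 0.1843 0.1668] 0.058 [0.5566 0.1526 0.0765] 0.078
```

Request:
{"name": "servo_tool", "arguments": {
  "steps": [
    {"dx":0.2,"dy":-0.15,"dz":-0.2,"wx":0,"wy":0,"wz":0.02},
    {"dx":0.4,"dy":-0.3,"dz":-0.4,"wx":0,"wy":0,"wz":0.038},
    {"dx":0.58,"dy":-0.47,"dz":-0.7,"wx":0,"wy":0,"wz":0.038},
    {"dx":0.58,"dy":-0.47,"dz":-1,"wx":0,"wy":0,"wz":0.038},
    {"dx":0.58,"dy":-0.47,"dz":-1,"wx":0,"wy":0,"wz":0.038}
  ],
  "jaw": 0.6
}}

```text
time_s: 30.55
eef_pos: [0.5528, 0.1484, 0.2207]
eef_rot: [-0.007, -0.036, 0.999, -0.0]
wrist_force: [-1.3, 0.2, -1.4]
opening: 0.603
grasp_force: 0.0
```

Request:
{"name": "servo_tool", "arguments": {
  "steps": [
    {"dx":0,"dy":0,"dz":-0.25,"wx":0,"wy":0,"wz":0},
    {"dx":0,"dy":0,"dz":-0.5,"wx":0,"wy":0,"wz":0},
    {"dx":0,"dy":0,"dz":-0.75,"wx":0,"wy":0,"wz":0},
    {"dx":0,"dy":0,"dz":-1,"wx":0,"wy":0,"wz":0},
    {"dx":0,"dy":0,"dz":-1,"wx":0,"wy":0,"wz":0}
  ]
}}

```text
time_s: 30.97
eef_pos: [0.5527, 0.1505, 0.1245]
eef_rot: [-0.004, -0.037, 0.999, -0.0]
wrist_force: [-1.0, -0.7, -1.5]
opening: 0.598
grasp_force: 0.0
```

Request:
{"name": "servo_tool", "arguments": {
  "steps": [
    {"dx":0,"dy":0,"dz":-0.15,"wx":0,"wy":0,"wz":0},
    {"dx":0,"dy":0,"dz":-0.3,"wx":0,"wy":0,"wz":0},
    {"dx":0,"dy":0,"dz":-0.4,"wx":0,"wy":0,"wz":0},
    {"dx":0,"dy":0,"dz":-0.5,"wx":0,"wy":0,"wz":0},
    {"dx":0,"dy":0,"dz":-0.5,"wx":0,"wy":0,"wz":0}
  ]
}}

```text
time_s: 31.38
eef_pos: [0.5554, 0.1513, 0.0779]
eef_rot: [-0.001, -0.038, 0.999, -0.0]
wrist_force: [0.4, -0.0, -0.6]
opening: 0.6
grasp_force: 0.0
```

Request:
{"name": "servo_tool", "arguments": {
  "steps": [
    {"dx":0.01,"dy":0.01,"dz":-0.15,"wx":0,"wy":0,"wz":0},
    {"dx":0.01,"dy":0.01,"dz":-0.35,"wx":0,"wy":0,"wz":0},
    {"dx":0.01,"dy":0.01,"dz":-0.5,"wx":0,"wy":0,"wz":0},
    {"dx":0.01,"dy":0.01,"dz":-0.58,"wx":0,"wy":0,"wz":0},
    {"dx":0.01,"dy":0.01,"dz":-0.62,"wx":0,"wy":0,"wz":0}
  ]
}}

```text
time_s: 31.8
eef_pos: [0.5569, 0.1525, 0.0163]
eef_rot: [-0.001, -0.038, 0.999, -0.0]
wrist_force: [0.2, -0.3, 0.5]
opening: 0.597
grasp_force: 0.0
```

Request:
{"name": "servo_tool", "arguments": {
  "steps": [
    {"dx":0,"dy":0,"dz":0,"wx":0,"wy":0,"wz":0},
    {"dx":0,"dy":0,"dz":0,"wx":0,"wy":0,"wz":0},
    {"dx":0,"dy":0,"dz":0,"wx":0,"wy":0,"wz":0},
    {"dx":0,"dy":0,"dz":0,"wx":0,"wy":0,"wz":0},
    {"dx":0,"dy":0,"dz":0,"wx":0,"wy":0,"wz":0}
  ],
  "jaw": 0.31
}}

```text
time_s: 32.22
eef_pos: [0.558, 0.1527, 0.0177]
eef_rot: [0.001, -0.038, 0.999, 0.0]
wrist_force: [0.2, 0.9, 0.9]
opening: 0.309
grasp_force: 0.3
```

Request:
{"name": "servo_tool", "arguments": {
  "steps": [
    {"dx":0,"dy":0,"dz":0,"wx":0,"wy":0,"wz":0},
    {"dx":0,"dy":0,"dz":0,"wx":0,"wy":0,"wz":0},
    {"dx":0,"dy":0,"dz":0,"wx":0,"wy":0,"wz":0},
    {"dx":0,"dy":0,"dz":0,"wx":0,"wy":0,"wz":0},
    {"dx":0,"dy":0,"dz":0,"wx":0,"wy":0,"wz":0}
  ],
  "jaw": 0.29
}}

```text
time_s: 32.63
eef_pos: [0.558, 0.1526, 0.0178]
eef_rot: [0.001, -0.038, 0.999, 0.0]
wrist_force: [-1.6, 0.6, 6.2]
opening: 0.295
grasp_force: 30.8
```

Request:
{"name": "servo_tool", "arguments": {
  "steps": [
    {"dx":0,"dy":0,"dz":0.1,"wx":0,"wy":0,"wz":0},
    {"dx":0,"dy":0,"dz":0.3,"wx":0,"wy":0,"wz":0},
    {"dx":0,"dy":0,"dz":0.6,"wx":0,"wy":0,"wz":0},
    {"dx":0,"dy":0,"dz":0.85,"wx":0,"wy":0,"wz":0},
    {"dx":0,"dy":0,"dz":1,"wx":0,"wy":0,"wz":0}
  ]
}}

```text
time_s: 33.05
eef_pos: [0.5583, 0.1526, 0.1201]
eef_rot: [0.002, -0.038, 0.999, -0.0]
wrist_force: [1.9, 0.4, -1.7]
opening: 0.297
grasp_force: 30.4
```

Request:
{"name": "servo_tool", "arguments": {
  "steps": [
    {"dx":0,"dy":-0.15,"dz":0,"wx":0,"wy":0,"wz":-0.01},
    {"dx":0,"dy":-0.35,"dz":0,"wx":0,"wy":0,"wz":-0.02},
    {"dx":0,"dy":-0.55,"dz":0,"wx":0,"wy":0,"wz":-0.03},
    {"dx":0,"dy":-0.75,"dz":0,"wx":0,"wy":0,"wz":-0.0376},
    {"dx":0,"dy":-0.95,"dz":0,"wx":0,"wy":0,"wz":-0.0376}
  ]
}}

```text
time_s: 33.47
eef_pos: [0.5567, 0.0567, 0.1171]
eef_rot: [-0.0, 0.022, 1.0, -0.0]
wrist_force: [0.3, 0.7, -1.6]
opening: 0.294
grasp_force: 30.5
```

Request:
{"name": "servo_tool", "arguments": {
  "steps": [
    {"dx":0,"dy":-0.2,"dz":0,"wx":0,"wy":0,"wz":0},
    {"dx":0,"dy":-0.45,"dz":0,"wx":0,"wy":0,"wz":0},
    {"dx":0,"dy":-0.7,"dz":0,"wx":0,"wy":0,"wz":0},
    {"dx":0,"dy":-0.9,"dz":0,"wx":0,"wy":0,"wz":0},
    {"dx":0,"dy":-1,"dz":0,"wx":0,"wy":0,"wz":0}
  ]
}}

```text
time_s: 33.88
eef_pos: [0.557, -0.0448, 0.1171]
eef_rot: [-0.0, 0.022, 1.0, -0.0]
wrist_force: [0.3, -0.0, -1.2]
opening: 0.297
grasp_force: 30.5
```

Request:
{"name": "servo_tool", "arguments": {
  "steps": [
    {"dx":0,"dy":-0.02,"dz":-0.1,"wx":0,"wy":0,"wz":0},
    {"dx":0,"dy":-0.02,"dz":-0.25,"wx":0,"wy":0,"wz":0},
    {"dx":0,"dy":-0.02,"dz":-0.4,"wx":0,"wy":0,"wz":0},
    {"dx":0,"dy":-0.02,"dz":-0.55,"wx":0,"wy":0,"wz":0},
    {"dx":0,"dy":-0.02,"dz":-0.6,"wx":0,"wy":0,"wz":0}
  ]
}}

```text
time_s: 34.3
eef_pos: [0.5551, -0.0428, 0.0538]
eef_rot: [-0.002, 0.021, 1.0, 0.001]
wrist_force: [-1.6, -0.4, -1.5]
opening: 0.295
grasp_force: 30.4
```

Request:
{"name": "servo_tool", "arguments": {
  "steps": [
    {"dx":0,"dy":0,"dz":0,"wx":0,"wy":0,"wz":0},
    {"dx":0,"dy":0,"dz":0,"wx":0,"wy":0,"wz":0},
    {"dx":0,"dy":0,"dz":0,"wx":0,"wy":0,"wz":0},
    {"dx":0,"dy":0,"dz":0,"wx":0,"wy":0,"wz":0},
    {"dx":0,"dy":0,"dz":0,"wx":0,"wy":0,"wz":0}
  ]
}}

```text
time_s: 34.72
eef_pos: [0.5579, -0.0445, 0.0577]
eef_rot: [0.001, 0.021, 1.0, -0.0]
wrist_force: [0.5, -0.3, -1.0]
opening: 0.296
grasp_force: 30.4
```

Settle the last 7 mm gently, release, retreat and look.

Request:
{"name": "servo_tool", "arguments": {
  "steps": [
    {"dx":0,"dy":0,"dz":-0.03,"wx":0,"wy":0,"wz":0},
    {"dx":0,"dy":0,"dz":-0.05,"wx":0,"wy":0,"wz":0},
    {"dx":0,"dy":0,"dz":-0.065,"wx":0,"wy":0,"wz":0},
    {"dx":0,"dy":0,"dz":-0.07,"wx":0,"wy":0,"wz":0},
    {"dx":0,"dy":0,"dz":-0.07,"wx":0,"wy":0,"wz":0}
  ]
}}

```text
time_s: 35.13
eef_pos: [0.5581, -0.0445, 0.0508]
eef_rot: [0.001, 0.021, 1.0, -0.0]
wrist_force: [-0.5, 0.8, 6.1]
opening: 0.297
grasp_force: 31.3
```

Request:
{"name": "servo_tool", "arguments": {
  "steps": [
    {"dx":0,"dy":0,"dz":0,"wx":0,"wy":0,"wz":0},
    {"dx":0,"dy":0,"dz":0,"wx":0,"wy":0,"wz":0},
    {"dx":0,"dy":0,"dz":0,"wx":0,"wy":0,"wz":0},
    {"dx":0,"dy":0,"dz":0,"wx":0,"wy":0,"wz":0},
    {"dx":0,"dy":0,"dz":0,"wx":0,"wy":0,"wz":0}
  ],
  "jaw": 0.42
}}

```text
time_s: 35.55
eef_pos: [0.5571, -0.0444, 0.0496]
eef_rot: [-0.0, 0.021, 1.0, 0.0]
wrist_force: [0.5, -0.1, 0.0]
opening: 0.422
grasp_force: 0.0
```

Request:
{"name": "servo_tool", "arguments": {
  "steps": [
    {"dx":0,"dy":0,"dz":0.1,"wx":0,"wy":0,"wz":0},
    {"dx":0,"dy":0,"dz":0.3,"wx":0,"wy":0,"wz":0},
    {"dx":0,"dy":0,"dz":0.6,"wx":0,"wy":0,"wz":0},
    {"dx":0,"dy":0,"dz":0.8,"wx":0,"wy":0,"wz":0},
    {"dx":0,"dy":0,"dz":1,"wx":0,"wy":0,"wz":0}
  ]
}}

```text
time_s: 35.97
eef_pos: [0.5576, -0.0446, 0.1521]
eef_rot: [0.001, 0.021, 1.0, -0.0]
wrist_force: [0.7, -0.3, 0.4]
opening: 0.419
grasp_force: 0.0
```

Request:
{"name": "servo_tool", "arguments": {
  "steps": [
    {"dx":-0.05,"dy":0.25,"dz":0.15,"wx":0,"wy":0,"wz":0},
    {"dx":-0.1,"dy":0.5,"dz":0.3,"wx":0,"wy":0,"wz":0},
    {"dx":-0.15,"dy":0.75,"dz":0.45,"wx":0,"wy":0,"wz":0},
    {"dx":-0.2,"dy":1,"dz":0.6,"wx":0,"wy":0,"wz":0},
    {"dx":-0.2,"dy":1,"dz":0.6,"wx":0,"wy":0,"wz":0}
  ]
}}

```text
time_s: 36.38
eef_pos: [0.538, 0.0591, 0.214]
eef_rot: [0.003, 0.02, 1.0, 0.001]
wrist_force: [0.6, 0.7, -0.4]
opening: 0.417
grasp_force: 0.0
```

Request:
{"name": "servo_tool", "arguments": {
  "steps": [
    {"dx":-0.05,"dy":0.25,"dz":0.15,"wx":0,"wy":0,"wz":0},
    {"dx":-0.1,"dy":0.5,"dz":0.3,"wx":0,"wy":0,"wz":0},
    {"dx":-0.15,"dy":0.75,"dz":0.45,"wx":0,"wy":0,"wz":0},
    {"dx":-0.2,"dy":1,"dz":0.6,"wx":0,"wy":0,"wz":0},
    {"dx":-0.2,"dy":1,"dz":0.6,"wx":0,"wy":0,"wz":0}
  ]
}}

```text
time_s: 36.8
eef_pos: [0.5178, 0.1589, 0.2736]
eef_rot: [0.003, 0.02, 1.0, 0.001]
wrist_force: [0.2, 0.5, 0.4]
opening: 0.42
grasp_force: 0.0
```

Request:
{"name": "servo_tool", "arguments": {
  "steps": [
    {"dx":-0.05,"dy":0.25,"dz":0.1,"wx":0,"wy":0,"wz":0},
    {"dx":-0.1,"dy":0.5,"dz":0.3,"wx":0,"wy":0,"wz":0},
    {"dx":-0.15,"dy":0.6,"dz":0.45,"wx":0,"wy":0,"wz":0},
    {"dx":-0.2,"dy":0.6,"dz":0.6,"wx":0,"wy":0,"wz":0},
    {"dx":-0.2,"dy":0.6,"dz":0.6,"wx":0,"wy":0,"wz":0}
  ]
}}

```text
time_s: 37.22
eef_pos: [0.498, 0.2158, 0.333]
eef_rot: [0.002, 0.021, 1.0, 0.0]
wrist_force: [0.3, 0.3, 0.9]
opening: 0.418
grasp_force: 0.0
```

```bash
python3 mat.py
```

```text
tcp [0.498  0.2152 0.3312] [1.600e-03 2.130e-02 9.998e-01 1.000e-04] 37.27
0.04 [0.3882 0.2755 0.1114] 0.038
0.04 [0.3918 0.1861 0.29  ] 0.045
0.068 [0.4775 0.3694 0.1569] 0.039
0.054 [0.4898 0.1842 0.1544] 0.04
0.04 [ 0.4845  0.2826 -0.1288] 0.051
0.054 [0.574  0.3756 0.2257] 0.085
0.054 [ 0.5856  0.283  -0.0332] 0.081
```

Request:
{"name": "servo_tool", "arguments": {
  "steps": [
    {"dx":-0.05,"dy":0.2,"dz":-0.15,"wx":0,"wy":0,"wz":0.02},
    {"dx":-0.1,"dy":0.4,"dz":-0.35,"wx":0,"wy":0,"wz":0.04},
    {"dx":-0.1,"dy":0.6,"dz":-0.55,"wx":0,"wy":0,"wz":0.0635},
    {"dx":-0.1,"dy":0.8,"dz":-0.8,"wx":0,"wy":0,"wz":0.0635},
    {"dx":-0.1,"dy":0.8,"dz":-1,"wx":0,"wy":0,"wz":0.0635}
  ],
  "jaw": 0.6
}}

```text
time_s: 37.68
eef_pos: [0.4863, 0.2968, 0.2264]
eef_rot: [-0.001, -0.079, 0.997, 0.0]
wrist_force: [-0.4, -0.5, -0.4]
opening: 0.601
grasp_force: 0.0
```

Request:
{"name": "servo_tool", "arguments": {
  "steps": [
    {"dx":-0.1,"dy":0.2,"dz":-0.2,"wx":0,"wy":0,"wz":0},
    {"dx":-0.1,"dy":0.4,"dz":-0.4,"wx":0,"wy":0,"wz":0},
    {"dx":-0.1,"dy":0.6,"dz":-0.6,"wx":0,"wy":0,"wz":0},
    {"dx":-0.1,"dy":0.74,"dz":-0.8,"wx":0,"wy":0,"wz":0},
    {"dx":-0.1,"dy":0.74,"dz":-1,"wx":0,"wy":0,"wz":0}
  ]
}}

```text
time_s: 38.1
eef_pos: [0.4768, 0.3703, 0.1271]
eef_rot: [-0.001, -0.079, 0.997, -0.0]
wrist_force: [0.1, -0.3, -1.3]
opening: 0.599
grasp_force: 0.0
```

Request:
{"name": "servo_tool", "arguments": {
  "steps": [
    {"dx":0,"dy":0,"dz":-0.15,"wx":0,"wy":0,"wz":0},
    {"dx":0,"dy":0,"dz":-0.3,"wx":0,"wy":0,"wz":0},
    {"dx":0,"dy":0,"dz":-0.4,"wx":0,"wy":0,"wz":0},
    {"dx":0,"dy":0,"dz":-0.5,"wx":0,"wy":0,"wz":0},
    {"dx":0,"dy":0,"dz":-0.5,"wx":0,"wy":0,"wz":0}
  ]
}}

```text
time_s: 38.52
eef_pos: [0.476, 0.368, 0.0768]
eef_rot: [-0.002, -0.078, 0.997, -0.001]
wrist_force: [-0.2, -0.6, 0.1]
opening: 0.602
grasp_force: 0.0
```

Request:
{"name": "servo_tool", "arguments": {
  "steps": [
    {"dx":0,"dy":0,"dz":-0.15,"wx":0,"wy":0,"wz":0},
    {"dx":0,"dy":0,"dz":-0.35,"wx":0,"wy":0,"wz":0},
    {"dx":0,"dy":0,"dz":-0.5,"wx":0,"wy":0,"wz":0},
    {"dx":0,"dy":0,"dz":-0.59,"wx":0,"wy":0,"wz":0},
    {"dx":0,"dy":0,"dz":-0.63,"wx":0,"wy":0,"wz":0}
  ]
}}

```text
time_s: 38.93
eef_pos: [0.4768, 0.369, 0.0157]
eef_rot: [-0.001, -0.078, 0.997, -0.0]
wrist_force: [-0.2, -0.7, 0.3]
opening: 0.604
grasp_force: 0.0
```

Request:
{"name": "servo_tool", "arguments": {
  "steps": [
    {"dx":0,"dy":0,"dz":0,"wx":0,"wy":0,"wz":0},
    {"dx":0,"dy":0,"dz":0,"wx":0,"wy":0,"wz":0},
    {"dx":0,"dy":0,"dz":0,"wx":0,"wy":0,"wz":0},
    {"dx":0,"dy":0,"dz":0,"wx":0,"wy":0,"wz":0},
    {"dx":0,"dy":0,"dz":0,"wx":0,"wy":0,"wz":0}
  ],
  "jaw": 0.31
}}

```text
time_s: 39.35
eef_pos: [0.4779, 0.37, 0.0178]
eef_rot: [0.001, -0.078, 0.997, 0.0]
wrist_force: [0.4, 0.7, 1.2]
opening: 0.307
grasp_force: 0.3
```

Request:
{"name": "servo_tool", "arguments": {
  "steps": [
    {"dx":0,"dy":0,"dz":0,"wx":0,"wy":0,"wz":0},
    {"dx":0,"dy":0,"dz":0,"wx":0,"wy":0,"wz":0},
    {"dx":0,"dy":0,"dz":0,"wx":0,"wy":0,"wz":0},
    {"dx":0,"dy":0,"dz":0,"wx":0,"wy":0,"wz":0},
    {"dx":0,"dy":0,"dz":0,"wx":0,"wy":0,"wz":0}
  ],
  "jaw": 0.29
}}

```text
time_s: 39.77
eef_pos: [0.478, 0.37, 0.0179]
eef_rot: [0.001, -0.078, 0.997, 0.0]
wrist_force: [-1.0, 1.0, 5.7]
opening: 0.299
grasp_force: 30.8
```

Request:
{"name": "servo_tool", "arguments": {
  "steps": [
    {"dx":0,"dy":0,"dz":0.1,"wx":0,"wy":0,"wz":0},
    {"dx":0,"dy":0,"dz":0.3,"wx":0,"wy":0,"wz":0},
    {"dx":0,"dy":0,"dz":0.6,"wx":0,"wy":0,"wz":0},
    {"dx":0,"dy":0,"dz":0.85,"wx":0,"wy":0,"wz":0},
    {"dx":0,"dy":0,"dz":1,"wx":0,"wy":0,"wz":0}
  ]
}}

```text
time_s: 40.18
eef_pos: [0.4781, 0.3699, 0.12]
eef_rot: [0.001, -0.078, 0.997, 0.0]
wrist_force: [-0.4, 0.6, -1.7]
opening: 0.296
grasp_force: 30.4
```

Request:
{"name": "servo_tool", "arguments": {
  "steps": [
    {"dx":0.04,"dy":-0.15,"dz":0.05,"wx":0,"wy":0,"wz":-0.005},
    {"dx":0.08,"dy":-0.33,"dz":0.1,"wx":0,"wy":0,"wz":-0.01},
    {"dx":0.12,"dy":-0.52,"dz":0.1,"wx":0,"wy":0,"wz":-0.015},
    {"dx":0.16,"dy":-0.7,"dz":0.1,"wx":0,"wy":0,"wz":-0.02},
    {"dx":0.2,"dy":-0.89,"dz":0.1,"wx":0,"wy":0,"wz":-0.02}
  ]
}}

```text
time_s: 40.6
eef_pos: [0.4969, 0.2797, 0.127]
eef_rot: [-0.0, -0.047, 0.999, -0.0]
wrist_force: [0.1, 0.7, -0.4]
opening: 0.295
grasp_force: 30.4
```

Request:
{"name": "servo_tool", "arguments": {
  "steps": [
    {"dx":0.04,"dy":-0.18,"dz":0,"wx":0,"wy":0,"wz":-0.005},
    {"dx":0.08,"dy":-0.36,"dz":0,"wx":0,"wy":0,"wz":-0.01},
    {"dx":0.12,"dy":-0.54,"dz":0,"wx":0,"wy":0,"wz":-0.015},
    {"dx":0.16,"dy":-0.72,"dz":0,"wx":0,"wy":0,"wz":-0.02},
    {"dx":0.2,"dy":-0.89,"dz":0,"wx":0,"wy":0,"wz":-0.02}
  ]
}}

```text
time_s: 41.02
eef_pos: [0.5168, 0.1904, 0.1268]
eef_rot: [-0.0, -0.015, 1.0, -0.0]
wrist_force: [-0.1, -0.2, -2.6]
opening: 0.298
grasp_force: 30.4
```

Request:
{"name": "servo_tool", "arguments": {
  "steps": [
    {"dx":0.04,"dy":-0.18,"dz":0,"wx":0,"wy":0,"wz":-0.005},
    {"dx":0.08,"dy":-0.36,"dz":0,"wx":0,"wy":0,"wz":-0.01},
    {"dx":0.12,"dy":-0.54,"dz":0,"wx":0,"wy":0,"wz":-0.015},
    {"dx":0.16,"dy":-0.72,"dz":0,"wx":0,"wy":0,"wz":-0.02},
    {"dx":0.2,"dy":-0.89,"dz":0,"wx":0,"wy":0,"wz":-0.0235}
  ]
}}

```text
time_s: 41.43
eef_pos: [0.5368, 0.1015, 0.1269]
eef_rot: [-0.0, 0.022, 1.0, -0.0]
wrist_force: [-0.2, 1.0, -1.3]
opening: 0.298
grasp_force: 30.4
```

Request:
{"name": "servo_tool", "arguments": {
  "steps": [
    {"dx":0.04,"dy":-0.18,"dz":0,"wx":0,"wy":0,"wz":0},
    {"dx":0.08,"dy":-0.36,"dz":0,"wx":0,"wy":0,"wz":0},
    {"dx":0.12,"dy":-0.54,"dz":0,"wx":0,"wy":0,"wz":0},
    {"dx":0.17,"dy":-0.75,"dz":0,"wx":0,"wy":0,"wz":0},
    {"dx":0.21,"dy":-0.89,"dz":0,"wx":0,"wy":0,"wz":0}
  ]
}}

```text
time_s: 41.85
eef_pos: [0.5581, 0.0119, 0.1269]
eef_rot: [-0.0, 0.022, 1.0, -0.0]
wrist_force: [0.6, -0.3, -0.4]
opening: 0.298
grasp_force: 30.4
```

Request:
{"name": "servo_tool", "arguments": {
  "steps": [
    {"dx":0,"dy":0,"dz":-0.1,"wx":0,"wy":0,"wz":0},
    {"dx":0,"dy":0,"dz":-0.25,"wx":0,"wy":0,"wz":0},
    {"dx":0,"dy":0,"dz":-0.4,"wx":0,"wy":0,"wz":0},
    {"dx":0,"dy":0,"dz":-0.55,"wx":0,"wy":0,"wz":0},
    {"dx":0,"dy":0,"dz":-0.6,"wx":0,"wy":0,"wz":0}
  ]
}}

```text
time_s: 42.27
eef_pos: [0.5559, 0.0146, 0.0639]
eef_rot: [-0.002, 0.021, 1.0, 0.001]
wrist_force: [-0.3, -0.6, -1.0]
opening: 0.298
grasp_force: 30.4
```

Request:
{"name": "servo_tool", "arguments": {
  "steps": [
    {"dx":0,"dy":0,"dz":-0.03,"wx":0,"wy":0,"wz":0},
    {"dx":0,"dy":0,"dz":-0.06,"wx":0,"wy":0,"wz":0},
    {"dx":0,"dy":0,"dz":-0.08,"wx":0,"wy":0,"wz":0},
    {"dx":0,"dy":0,"dz":-0.1,"wx":0,"wy":0,"wz":0},
    {"dx":0,"dy":0,"dz":-0.1,"wx":0,"wy":0,"wz":0}
  ]
}}

```text
time_s: 42.68
eef_pos: [0.5584, 0.0136, 0.057]
eef_rot: [0.0, 0.021, 1.0, -0.0]
wrist_force: [-0.6, 0.2, -1.2]
opening: 0.297
grasp_force: 30.4
```

Request:
{"name": "servo_tool", "arguments": {
  "steps": [
    {"dx":0,"dy":0,"dz":-0.03,"wx":0,"wy":0,"wz":0},
    {"dx":0,"dy":0,"dz":-0.05,"wx":0,"wy":0,"wz":0},
    {"dx":0,"dy":0,"dz":-0.06,"wx":0,"wy":0,"wz":0},
    {"dx":0,"dy":0,"dz":-0.06,"wx":0,"wy":0,"wz":0},
    {"dx":0,"dy":0,"dz":-0.06,"wx":0,"wy":0,"wz":0}
  ]
}}

```text
time_s: 43.1
eef_pos: [0.5584, 0.0135, 0.0509]
eef_rot: [0.0, 0.021, 1.0, -0.0]
wrist_force: [-0.1, 0.4, 0.0]
opening: 0.295
grasp_force: 30.5
```

Request:
{"name": "servo_tool", "arguments": {
  "steps": [
    {"dx":0,"dy":0,"dz":0,"wx":0,"wy":0,"wz":0},
    {"dx":0,"dy":0,"dz":0,"wx":0,"wy":0,"wz":0},
    {"dx":0,"dy":0,"dz":0,"wx":0,"wy":0,"wz":0},
    {"dx":0,"dy":0,"dz":0,"wx":0,"wy":0,"wz":0},
    {"dx":0,"dy":0,"dz":0,"wx":0,"wy":0,"wz":0}
  ],
  "jaw": 0.42
}}

```text
time_s: 43.52
eef_pos: [0.5583, 0.0135, 0.0508]
eef_rot: [0.0, 0.021, 1.0, -0.0]
wrist_force: [0.2, 0.2, -0.4]
opening: 0.42
grasp_force: 0.0
```

Request:
{"name": "servo_tool", "arguments": {
  "steps": [
    {"dx":0,"dy":0,"dz":0.1,"wx":0,"wy":0,"wz":0},
    {"dx":0,"dy":0,"dz":0.3,"wx":0,"wy":0,"wz":0},
    {"dx":0,"dy":0,"dz":0.6,"wx":0,"wy":0,"wz":0},
    {"dx":0,"dy":0,"dz":0.8,"wx":0,"wy":0,"wz":0},
    {"dx":0,"dy":0,"dz":1,"wx":0,"wy":0,"wz":0}
  ]
}}

```text
time_s: 43.93
eef_pos: [0.5587, 0.0135, 0.1531]
eef_rot: [0.001, 0.021, 1.0, -0.0]
wrist_force: [0.7, 0.2, -0.8]
opening: 0.421
grasp_force: 0.0
```

Request:
{"name": "servo_tool", "arguments": {
  "steps": [
    {"dx":-0.1,"dy":-0.2,"dz":0.3,"wx":0,"wy":0,"wz":0},
    {"dx":-0.2,"dy":-0.4,"dz":0.6,"wx":0,"wy":0,"wz":0},
    {"dx":-0.25,"dy":-0.55,"dz":0.75,"wx":0,"wy":0,"wz":0},
    {"dx":-0.25,"dy":-0.55,"dz":0.75,"wx":0,"wy":0,"wz":0},
    {"dx":-0.25,"dy":-0.55,"dz":0.75,"wx":0,"wy":0,"wz":0}
  ]
}}

```text
time_s: 44.35
eef_pos: [0.5338, -0.0421, 0.2275]
eef_rot: [0.002, 0.022, 1.0, -0.0]
wrist_force: [1.4, -0.0, -1.1]
opening: 0.42
grasp_force: 0.0
```

Run:
```python
from h import *
c=cam('wrist'); o=ctrl.get_obs(); print(o['eef_pos'])
f=c['frame'].copy()
def rect(x,y,t,L,W,z,col):
    R=np.array([[np.cos(t),-np.sin(t)],[np.sin(t),np.cos(t)]]); P=np.array([[-L,-W],[L,-W],[L,W],[-L,W]])/2@R.T+[x,y]
    cv2.polylines(f,[np.round(w2px(c,np.c_[P,[z]*4])*16).astype(np.int32)],True,col,1,cv2.LINE_AA,4)
rect(.532,-.0435,-.042,.14,.25,.036,(255,0,0))
for x,y in [(.552,-.102),(.5566,-.0445),(.558,.013)]:
    rect(x,y,-.042,.068,.026,.072,(0,255,0)); rect(x,y,-.042,.068,.052,.037,(0,0,255))
save('wrist8.png',f,1.5)
```

```text
[ 0.53313403 -0.04129881  0.22592884]
```

View pics/wrist8.png

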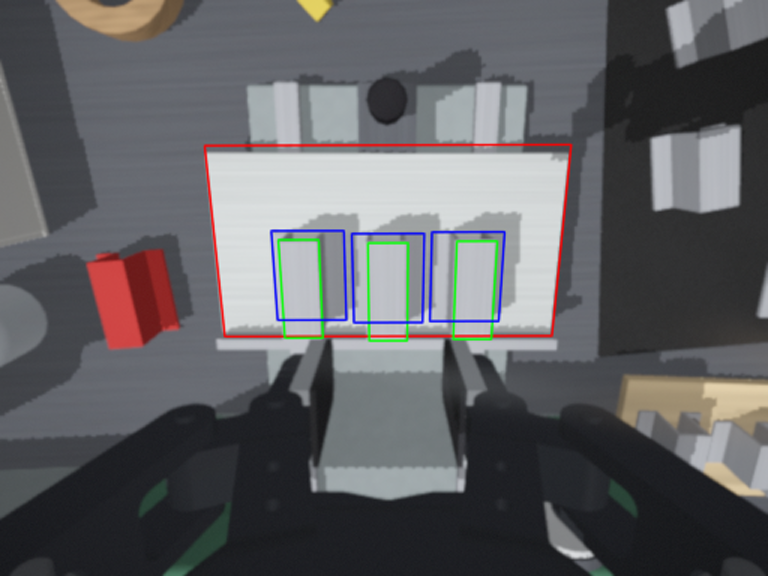

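Run:
```python
from h import *
c=cam('wrist'); np.savez('w8.npz',**c)
g=cv2.cvtColor(c['frame'],cv2.COLOR_RGB2GRAY)
for y in (-.12,-.0745,-.03,.05):   # scan along deck x at given y, z=.036
    xs=np.arange(.44,.62,.002); p=w2px(c,np.c_[xs,y-.042*(xs-.53),np.full_like(xs,.036)])
    v=cv2.remap(g,p[:,0].astype(np.float32)[None],p[:,1].astype(np.float32)[None],cv2.INTER_LINEAR)[0]
    print(y,xs[0],v.tolist())
save('wrist9.png',c['frame'][90:240,130:390],3)
```

```text
-0.12 0.44 [174, 175, 175, 174, 175, 175, 175, 167, 135, 131, 126, 126, 179, 216, 215, 215, 216, 215, 218, 218, 216, 216, 216, 217, 218, 218, 218, 217, 218, 219, 222, 221, 220, 218, 219, 222, 220, 220, 218, 183, 185, 170, 139, 181, 194, 193, 194, 193, 194, 194, 193, 194, 193, 193, 193, 194, 193, 193, 193, 193, 193, 193, 193, 192, 193, 193, 193, 193, 193, 192, 192, 192, 192, 192, 192, 192, 191, 192, 191, 192, 192, 193, 194, 193, 192, 183, 172, 139, 76, 46]
-0.0745 0.44 [172, 171, 171, 171, 172, 173, 174, 174, 170, 136, 123, 123, 125, 175, 218, 218, 215, 216, 215, 218, 217, 217, 216, 216, 216, 217, 217, 218, 218, 218, 217, 220, 219, 211, 181, 160, 162, 162, 161, 162, 160, 157, 156, 154, 154, 156, 156, 155, 156, 156, 156, 156, 155, 153, 156, 157, 154, 154, 152, 152, 157, 154, 154, 154, 154, 155, 156, 154, 153, 155, 160, 159, 160, 169, 201, 211, 183, 158, 153, 128, 112, 126, 178, 192, 193, 191, 178, 168, 167, 166]
-0.03 0.44 [76, 78, 99, 111, 111, 111, 111, 111, 111, 111, 110, 111, 111, 107, 166, 219, 216, 215, 216, 215, 218, 217, 216, 216, 215, 216, 217, 216, 217, 217, 217, 216, 219, 217, 215, 178, 162, 161, 161, 161, 161, 151, 138, 137, 137, 156, 165, 166, 163, 161, 162, 162, 162, 162, 163, 163, 164, 164, 164, 165, 165, 165, 164, 162, 162, 162, 162, 163, 163, 163, 163, 163, 164, 164, 172, 191, 202, 200, 178, 169, 152, 146, 150, 182, 194, 194, 192, 180, 171, 171]
0.05 0.44 [84, 89, 89, 87, 82, 82, 82, 86, 88, 85, 81, 80, 80, 80, 84, 93, 183, 211, 209, 212, 213, 214, 216, 215, 213, 212, 213, 213, 214, 211, 212, 213, 212, 215, 216, 216, 206, 172, 166, 163, 162, 161, 163, 163, 161, 161, 164, 166, 162, 161, 162, 159, 159, 160, 163, 174, 172, 166, 164, 165, 172, 179, 177, 176, 170, 168, 166, 162, 161, 164, 183, 201, 212, 212, 212, 214, 214, 212, 211, 191, 163, 154, 124, 109, 129, 180, 190, 190, 181, 132]
```

View pics/wrist9.png

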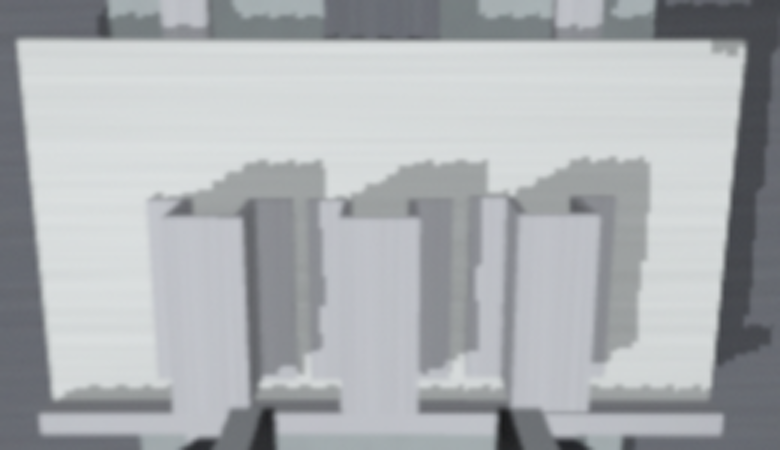

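Run:
```python
from h import *
c=dict(np.load('w8.npz'))
P=np.array([[150,40],[400,40],[600,40],[155,198],[325,200],[490,197],[165,378],[315,380],[485,377],[80,398],[650,398],[80,413],[650,413]])/3+[130,90]
w=px2w(c,P,[.036]*3+[.039]*6+[.036]*2+[.050]*2); t=-.042
d=(w-[.532,-.0435,0])[:,:2]@np.array([[np.cos(t),-np.sin(t)],[np.sin(t),np.cos(t)]])
print((d*1000).round(1).tolist())
```

```text
[[-64.6, -79.2], [-64.5, 6.3], [-64.3, 74.8], [-10.6, -80.6], [-9.8, -20.2], [-10.7, 38.4], [57.5, -81.5], [58.5, -25.3], [57.4, 38.5], [66.7, -115.0], [67.1, 101.7], [66.9, -110.6], [67.3, 97.9]]
```

Request:
{"name": "servo_tool", "arguments": {
  "steps": [
    {"dx":-0.2,"dy":0,"dz":-0.15,"wx":0,"wy":0,"wz":0},
    {"dx":-0.43,"dy":0,"dz":-0.3,"wx":0,"wy":0,"wz":0},
    {"dx":-0.43,"dy":0,"dz":-0.6,"wx":0,"wy":0,"wz":0},
    {"dx":-0.43,"dy":0,"dz":-0.9,"wx":0,"wy":0,"wz":0},
    {"dx":-0.43,"dy":0,"dz":-1,"wx":0,"wy":0,"wz":0}
  ],
  "jaw": 0
}}

```text
time_s: 44.87
eef_pos: [0.4865, -0.0395, 0.1206]
eef_rot: [-0.004, 0.021, 1.0, 0.001]
wrist_force: [-1.9, 1.9, -0.4]
opening: 0.001
grasp_force: 0.0
```

Request:
{"name": "servo_tool", "arguments": {
  "steps": [
    {"dx":0,"dy":0,"dz":-0.2,"wx":0,"wy":0,"wz":0},
    {"dx":0,"dy":0,"dz":-0.4,"wx":0,"wy":0,"wz":0},
    {"dx":0,"dy":0,"dz":-0.6,"wx":0,"wy":0,"wz":0},
    {"dx":0,"dy":0,"dz":-0.75,"wx":0,"wy":0,"wz":0},
    {"dx":0,"dy":0,"dz":-0.79,"wx":0,"wy":0,"wz":0}
  ]
}}

```text
time_s: 45.28
eef_pos: [0.4881, -0.0401, 0.0439]
eef_rot: [-0.003, 0.021, 1.0, 0.001]
wrist_force: [-0.3, 0.3, -0.7]
opening: 0.001
grasp_force: 0.0
```

Request:
{"name": "servo_tool", "arguments": {
  "steps": [
    {"dx":0.04,"dy":0,"dz":0,"wx":0,"wy":0,"wz":0},
    {"dx":0.09,"dy":0,"dz":0,"wx":0,"wy":0,"wz":0},
    {"dx":0.15,"dy":0,"dz":0,"wx":0,"wy":0,"wz":0},
    {"dx":0.18,"dy":0,"dz":0,"wx":0,"wy":0,"wz":0},
    {"dx":0.2,"dy":0,"dz":0,"wx":0,"wy":0,"wz":0}
  ]
}}

```text
time_s: 45.7
eef_pos: [0.5118, -0.0417, 0.0479]
eef_rot: [0.001, 0.021, 1.0, -0.0]
wrist_force: [-0.7, 0.2, 1.1]
opening: 0.004
grasp_force: 0.6
```

Request:
{"name": "servo_tool", "arguments": {
  "steps": [
    {"dx":0.01,"dy":0,"dz":0,"wx":0,"wy":0,"wz":0},
    {"dx":0.02,"dy":0,"dz":0,"wx":0,"wy":0,"wz":0},
    {"dx":0.035,"dy":0,"dz":0,"wx":0,"wy":0,"wz":0},
    {"dx":0.05,"dy":0,"dz":0,"wx":0,"wy":0,"wz":0},
    {"dx":0.05,"dy":0,"dz":0,"wx":0,"wy":0,"wz":0}
  ]
}}

```text
time_s: 46.12
eef_pos: [0.5155, -0.0415, 0.0468]
eef_rot: [0.0, 0.021, 1.0, -0.0]
wrist_force: [0.0, 0.5, 0.3]
opening: -0.002
grasp_force: 0.0
```

Request:
{"name": "servo_tool", "arguments": {
  "steps": [
    {"dx":-0.1,"dy":0,"dz":0,"wx":0,"wy":0,"wz":0},
    {"dx":-0.25,"dy":0,"dz":0,"wx":0,"wy":0,"wz":0},
    {"dx":-0.25,"dy":0.2,"dz":0,"wx":0,"wy":0,"wz":0},
    {"dx":-0.25,"dy":0.4,"dz":0,"wx":0,"wy":0,"wz":0},
    {"dx":-0.25,"dy":0.57,"dz":0,"wx":0,"wy":0,"wz":0}
  ]
}}

```text
time_s: 46.53
eef_pos: [0.4902, 0.0162, 0.0469]
eef_rot: [0.0, 0.022, 1.0, 0.0]
wrist_force: [0.1, 0.9, -0.0]
opening: 0.001
grasp_force: 0.0
```

Request:
{"name": "servo_tool", "arguments": {
  "steps": [
    {"dx":0.06,"dy":0,"dz":0,"wx":0,"wy":0,"wz":0},
    {"dx":0.12,"dy":0,"dz":0,"wx":0,"wy":0,"wz":0},
    {"dx":0.18,"dy":0,"dz":0,"wx":0,"wy":0,"wz":0},
    {"dx":0.22,"dy":0,"dz":0,"wx":0,"wy":0,"wz":0},
    {"dx":0.22,"dy":0,"dz":0,"wx":0,"wy":0,"wz":0}
  ]
}}

```text
time_s: 46.95
eef_pos: [0.5136, 0.0146, 0.047]
eef_rot: [0.001, 0.022, 1.0, -0.0]
wrist_force: [-0.0, -0.5, -0.4]
opening: -0.003
grasp_force: 0.0
```

Request:
{"name": "servo_tool", "arguments": {
  "steps": [
    {"dx":0.01,"dy":0,"dz":0,"wx":0,"wy":0,"wz":0},
    {"dx":0.025,"dy":0,"dz":0,"wx":0,"wy":0,"wz":0},
    {"dx":0.04,"dy":0,"dz":0,"wx":0,"wy":0,"wz":0},
    {"dx":0.055,"dy":0,"dz":0,"wx":0,"wy":0,"wz":0},
    {"dx":0.055,"dy":0,"dz":0,"wx":0,"wy":0,"wz":0}
  ]
}}

```text
time_s: 47.37
eef_pos: [0.5178, 0.0155, 0.0467]
eef_rot: [-0.0, 0.021, 1.0, 0.0]
wrist_force: [-0.6, -0.1, -0.5]
opening: 0.003
grasp_force: 0.3
```

Request:
{"name": "servo_tool", "arguments": {
  "steps": [
    {"dx":-0.1,"dy":0,"dz":0,"wx":0,"wy":0,"wz":0},
    {"dx":-0.3,"dy":0,"dz":0,"wx":0,"wy":0,"wz":0},
    {"dx":-0.3,"dy":-0.3,"dz":0,"wx":0,"wy":0,"wz":0},
    {"dx":-0.3,"dy":-0.6,"dz":0,"wx":0,"wy":0,"wz":0},
    {"dx":-0.3,"dy":-0.9,"dz":0,"wx":0,"wy":0,"wz":0}
  ]
}}

```text
time_s: 47.78
eef_pos: [0.4877, -0.0751, 0.0471]
eef_rot: [0.0, 0.021, 1.0, -0.0]
wrist_force: [0.9, 0.5, -0.1]
opening: -0.002
grasp_force: 0.0
```

Request:
{"name": "servo_tool", "arguments": {
  "steps": [
    {"dx":0,"dy":-0.15,"dz":0,"wx":0,"wy":0,"wz":0},
    {"dx":0,"dy":-0.25,"dz":0,"wx":0,"wy":0,"wz":0},
    {"dx":0.05,"dy":-0.25,"dz":0,"wx":0,"wy":0,"wz":0},
    {"dx":0.1,"dy":-0.25,"dz":0,"wx":0,"wy":0,"wz":0},
    {"dx":0.15,"dy":-0.25,"dz":0,"wx":0,"wy":0,"wz":0}
  ]
}}

```text
time_s: 48.2
eef_pos: [0.5032, -0.0986, 0.0467]
eef_rot: [-0.0, 0.021, 1.0, 0.0]
wrist_force: [-0.2, -0.2, -0.3]
opening: 0.003
grasp_force: 0.0
```

Push A to 0.5135, then back off and rise for a measuring view.

Request:
{"name": "servo_tool", "arguments": {
  "steps": [
    {"dx":0.025,"dy":0,"dz":0,"wx":0,"wy":0,"wz":0},
    {"dx":0.05,"dy":0,"dz":0,"wx":0,"wy":0,"wz":0},
    {"dx":0.075,"dy":0,"dz":0,"wx":0,"wy":0,"wz":0},
    {"dx":0.1,"dy":0,"dz":0,"wx":0,"wy":0,"wz":0},
    {"dx":0.105,"dy":0,"dz":0,"wx":0,"wy":0,"wz":0}
  ]
}}

```text
time_s: 48.62
eef_pos: [0.5135, -0.0991, 0.0467]
eef_rot: [-0.0, 0.021, 1.0, 0.0]
wrist_force: [-0.7, -0.5, 0.3]
opening: -0.002
grasp_force: 0.3
```

Request:
{"name": "servo_tool", "arguments": {
  "steps": [
    {"dx":-0.05,"dy":0,"dz":0,"wx":0,"wy":0,"wz":0},
    {"dx":-0.2,"dy":0.1,"dz":0.2,"wx":0,"wy":0,"wz":0},
    {"dx":-0.2,"dy":0.3,"dz":0.5,"wx":0,"wy":0,"wz":0},
    {"dx":-0.2,"dy":0.5,"dz":0.8,"wx":0,"wy":0,"wz":0},
    {"dx":-0.2,"dy":0.57,"dz":1,"wx":0,"wy":0,"wz":0}
  ]
}}

```text
time_s: 49.03
eef_pos: [0.4931, -0.0408, 0.1491]
eef_rot: [0.001, 0.021, 1.0, 0.0]
wrist_force: [0.9, -0.7, -0.6]
opening: -0.003
grasp_force: 0.0
```

Request:
{"name": "servo_tool", "arguments": {
  "steps": [
    {"dx":0.2,"dy":0,"dz":0.3,"wx":0,"wy":0,"wz":0},
    {"dx":0.4,"dy":0,"dz":0.6,"wx":0,"wy":0,"wz":0},
    {"dx":0.4,"dy":0,"dz":0.8,"wx":0,"wy":0,"wz":0},
    {"dx":0.4,"dy":0,"dz":0.8,"wx":0,"wy":0,"wz":0},
    {"dx":0.4,"dy":0,"dz":0.8,"wx":0,"wy":0,"wz":0}
  ],
  "jaw": 0.8
}}

```text
time_s: 49.45
eef_pos: [0.5336, -0.0426, 0.2279]
eef_rot: [0.001, 0.021, 1.0, -0.0]
wrist_force: [0.6, -0.4, -1.1]
opening: 0.711
grasp_force: 0.0
```

Run:
```python
from h import *
c=cam('wrist'); np.savez('w9.npz',**c); o=ctrl.get_obs(); print(o['eef_pos'])
save('wrist10.png',c['frame'][90:240,130:390],3)
```

```text
[ 0.53258037 -0.04240957  0.2262974 ]
```

View pics/wrist10.png

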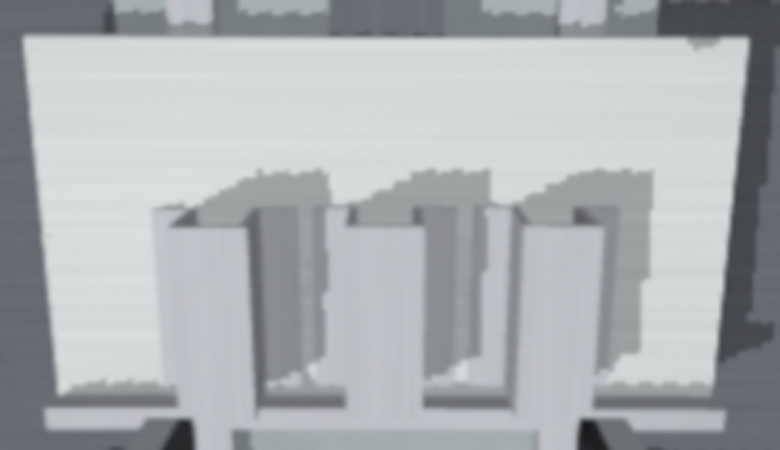

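Request:
{"name": "servo_tool", "arguments": {
  "steps": [
    {"dx":-0.25,"dy":0,"dz":0,"wx":0,"wy":0,"wz":0},
    {"dx":-0.5,"dy":0.03,"dz":-0.15,"wx":0,"wy":0,"wz":0},
    {"dx":-0.75,"dy":0.03,"dz":-0.35,"wx":0,"wy":0,"wz":0},
    {"dx":-0.96,"dy":0.03,"dz":-0.6,"wx":0,"wy":0,"wz":0},
    {"dx":-0.96,"dy":0.03,"dz":-0.7,"wx":0,"wy":0,"wz":0}
  ],
  "jaw": 1
}}

```text
time_s: 49.92
eef_pos: [0.4301, -0.0375, 0.1513]
eef_rot: [-0.005, 0.022, 1.0, 0.002]
wrist_force: [-1.0, 0.2, -0.5]
opening: 0.999
grasp_force: 0.0
```

Request:
{"name": "servo_tool", "arguments": {
  "steps": [
    {"dx":0,"dy":0,"dz":-0.25,"wx":0,"wy":0,"wz":0},
    {"dx":0,"dy":0,"dz":-0.5,"wx":0,"wy":0,"wz":0},
    {"dx":0,"dy":0,"dz":-0.75,"wx":0,"wy":0,"wz":0},
    {"dx":0,"dy":0,"dz":-0.95,"wx":0,"wy":0,"wz":0},
    {"dx":0,"dy":0,"dz":-1,"wx":0,"wy":0,"wz":0}
  ]
}}

```text
time_s: 50.33
eef_pos: [0.4337, -0.0383, 0.0527]
eef_rot: [-0.004, 0.022, 1.0, 0.001]
wrist_force: [-1.5, 0.8, -0.8]
opening: 1.0
grasp_force: 0.0
```

Request:
{"name": "servo_tool", "arguments": {
  "steps": [
    {"dx":0,"dy":0,"dz":0,"wx":0,"wy":0,"wz":0},
    {"dx":0,"dy":0,"dz":0,"wx":0,"wy":0,"wz":0},
    {"dx":0,"dy":0,"dz":0,"wx":0,"wy":0,"wz":0},
    {"dx":0,"dy":0,"dz":0,"wx":0,"wy":0,"wz":0},
    {"dx":0,"dy":0,"dz":0,"wx":0,"wy":0,"wz":0}
  ],
  "jaw": 0.26
}}

```text
time_s: 50.75
eef_pos: [0.4382, -0.0397, 0.0579]
eef_rot: [0.001, 0.021, 1.0, -0.0]
wrist_force: [1.0, 9.0, 7.4]
opening: 0.299
grasp_force: 7.8
```

Request:
{"name": "servo_tool", "arguments": {
  "steps": [
    {"dx":0,"dy":0,"dz":0,"wx":0,"wy":0,"wz":0},
    {"dx":0,"dy":0,"dz":0,"wx":0,"wy":0,"wz":0},
    {"dx":0,"dy":0,"dz":0,"wx":0,"wy":0,"wz":0},
    {"dx":0,"dy":0,"dz":0,"wx":0,"wy":0,"wz":0},
    {"dx":0,"dy":0,"dz":0,"wx":0,"wy":0,"wz":0}
  ],
  "jaw": 0.22
}}

```text
time_s: 51.17
eef_pos: [0.4383, -0.0386, 0.0582]
eef_rot: [0.001, 0.022, 1.0, 0.001]
wrist_force: [0.0, 5.9, 7.7]
opening: 0.26
grasp_force: 58.6
```

Request:
{"name": "servo_tool", "arguments": {
  "steps": [
    {"dx":0.03,"dy":-0.001,"dz":0,"wx":0,"wy":0,"wz":0},
    {"dx":0.09,"dy":-0.004,"dz":0,"wx":0,"wy":0,"wz":0},
    {"dx":0.18,"dy":-0.008,"dz":0,"wx":0,"wy":0,"wz":0},
    {"dx":0.28,"dy":-0.012,"dz":0,"wx":0,"wy":0,"wz":0},
    {"dx":0.38,"dy":-0.017,"dz":0,"wx":0,"wy":0,"wz":0}
  ]
}}

```text
time_s: 51.58
eef_pos: [0.4761, -0.0403, 0.0582]
eef_rot: [0.001, 0.022, 1.0, 0.001]
wrist_force: [-3.0, 5.7, 8.6]
opening: 0.26
grasp_force: 58.8
```

Request:
{"name": "servo_tool", "arguments": {
  "steps": [
    {"dx":0.1,"dy":-0.004,"dz":0,"wx":0,"wy":0,"wz":0},
    {"dx":0.2,"dy":-0.009,"dz":0,"wx":0,"wy":0,"wz":0},
    {"dx":0.3,"dy":-0.013,"dz":0,"wx":0,"wy":0,"wz":0},
    {"dx":0.4,"dy":-0.018,"dz":0,"wx":0,"wy":0,"wz":0},
    {"dx":0.5,"dy":-0.022,"dz":0,"wx":0,"wy":0,"wz":0}
  ]
}}

```text
time_s: 52.0
eef_pos: [0.5262, -0.0426, 0.0582]
eef_rot: [0.0, 0.021, 1.0, 0.001]
wrist_force: [-3.1, 2.7, 7.7]
opening: 0.258
grasp_force: 58.6
```

Request:
{"name": "servo_tool", "arguments": {
  "steps": [
    {"dx":0.1,"dy":-0.004,"dz":0,"wx":0,"wy":0,"wz":0},
    {"dx":0.2,"dy":-0.009,"dz":0,"wx":0,"wy":0,"wz":0},
    {"dx":0.3,"dy":-0.013,"dz":0,"wx":0,"wy":0,"wz":0},
    {"dx":0.4,"dy":-0.018,"dz":0,"wx":0,"wy":0,"wz":0},
    {"dx":0.48,"dy":-0.021,"dz":0,"wx":0,"wy":0,"wz":0}
  ]
}}

```text
time_s: 52.42
eef_pos: [0.5743, -0.0447, 0.0582]
eef_rot: [0.001, 0.021, 1.0, 0.0]
wrist_force: [-2.5, 3.2, 6.5]
opening: 0.262
grasp_force: 58.9
```

Request:
{"name": "servo_tool", "arguments": {
  "steps": [
    {"dx":0.06,"dy":-0.003,"dz":0,"wx":0,"wy":0,"wz":0},
    {"dx":0.11,"dy":-0.005,"dz":0,"wx":0,"wy":0,"wz":0},
    {"dx":0.15,"dy":-0.007,"dz":0,"wx":0,"wy":0,"wz":0},
    {"dx":0.19,"dy":-0.009,"dz":0,"wx":0,"wy":0,"wz":0},
    {"dx":0.22,"dy":-0.01,"dz":0,"wx":0,"wy":0,"wz":0}
  ]
}}

```text
time_s: 52.83
eef_pos: [0.5961, -0.0457, 0.0582]
eef_rot: [0.001, 0.021, 1.0, 0.0]
wrist_force: [-3.2, 3.2, 6.0]
opening: 0.261
grasp_force: 58.8
```

Request:
{"name": "servo_tool", "arguments": {
  "steps": [
    {"dx":0.02,"dy":-0.001,"dz":0,"wx":0,"wy":0,"wz":0},
    {"dx":0.03,"dy":-0.001,"dz":0,"wx":0,"wy":0,"wz":0},
    {"dx":0.04,"dy":-0.001,"dz":0,"wx":0,"wy":0,"wz":0},
    {"dx":0.04,"dy":-0.001,"dz":0,"wx":0,"wy":0,"wz":0},
    {"dx":0.04,"dy":-0.001,"dz":0,"wx":0,"wy":0,"wz":0}
  ]
}}

```text
time_s: 53.25
eef_pos: [0.6001, -0.0459, 0.0582]
eef_rot: [0.001, 0.021, 1.0, 0.0]
wrist_force: [-0.6, 2.4, 5.6]
opening: 0.262
grasp_force: 58.7
```

Request:
{"name": "servo_tool", "arguments": {
  "steps": [
    {"dx":0.01,"dy":0,"dz":0,"wx":0,"wy":0,"wz":0},
    {"dx":0.02,"dy":0,"dz":0,"wx":0,"wy":0,"wz":0},
    {"dx":0.03,"dy":-0.001,"dz":0,"wx":0,"wy":0,"wz":0},
    {"dx":0.03,"dy":-0.001,"dz":0,"wx":0,"wy":0,"wz":0},
    {"dx":0.03,"dy":-0.001,"dz":0,"wx":0,"wy":0,"wz":0}
  ]
}}

```text
time_s: 53.67
eef_pos: [0.6017, -0.046, 0.0582]
eef_rot: [-0.001, 0.021, 1.0, 0.0]
wrist_force: [-6.9, 3.2, 10.6]
opening: 0.259
grasp_force: 59.4
```

Request:
{"name": "servo_tool", "arguments": {
  "steps": [
    {"dx":0.01,"dy":0,"dz":0,"wx":0,"wy":0,"wz":0},
    {"dx":0.02,"dy":0,"dz":0,"wx":0,"wy":0,"wz":0},
    {"dx":0.02,"dy":-0.001,"dz":0,"wx":0,"wy":0,"wz":0},
    {"dx":0.02,"dy":-0.001,"dz":0,"wx":0,"wy":0,"wz":0},
    {"dx":0.02,"dy":-0.001,"dz":0,"wx":0,"wy":0,"wz":0}
  ]
}}

```text
time_s: 54.08
eef_pos: [0.6017, -0.046, 0.0582]
eef_rot: [-0.003, 0.021, 1.0, 0.001]
wrist_force: [-14.7, 3.6, 17.4]
opening: 0.264
grasp_force: 60.1
```

Home stop reached (force rises at 0.6017). Release, rise and look.

Request:
{"name": "servo_tool", "arguments": {
  "steps": [
    {"dx":-0.02,"dy":0,"dz":0,"wx":0,"wy":0,"wz":0},
    {"dx":-0.02,"dy":0,"dz":0,"wx":0,"wy":0,"wz":0},
    {"dx":-0.02,"dy":0,"dz":0,"wx":0,"wy":0,"wz":0},
    {"dx":-0.02,"dy":0,"dz":0,"wx":0,"wy":0,"wz":0},
    {"dx":-0.02,"dy":0,"dz":0,"wx":0,"wy":0,"wz":0}
  ],
  "jaw": 1
}}

```text
time_s: 54.5
eef_pos: [0.6025, -0.0469, 0.0568]
eef_rot: [0.0, 0.021, 1.0, -0.0]
wrist_force: [0.5, 1.1, -0.6]
opening: 0.949
grasp_force: 0.0
```

Request:
{"name": "servo_tool", "arguments": {
  "steps": [
    {"dx":0,"dy":0,"dz":0,"wx":0,"wy":0,"wz":0},
    {"dx":0,"dy":0,"dz":0.2,"wx":0,"wy":0,"wz":0},
    {"dx":0,"dy":0,"dz":0.45,"wx":0,"wy":0,"wz":0},
    {"dx":0,"dy":0,"dz":0.7,"wx":0,"wy":0,"wz":0},
    {"dx":0,"dy":0,"dz":1,"wx":0,"wy":0,"wz":0}
  ]
}}

```text
time_s: 54.92
eef_pos: [0.6013, -0.0466, 0.1565]
eef_rot: [-0.001, 0.021, 1.0, 0.0]
wrist_force: [0.5, -0.3, -0.3]
opening: 1.0
grasp_force: 0.0
```

Request:
{"name": "servo_tool", "arguments": {
  "steps": [
    {"dx":-0.05,"dy":0,"dz":0.2,"wx":0,"wy":0,"wz":0},
    {"dx":-0.1,"dy":0,"dz":0.3,"wx":0,"wy":0,"wz":0},
    {"dx":-0.1,"dy":0,"dz":0.3,"wx":0,"wy":0,"wz":0},
    {"dx":-0.1,"dy":0,"dz":0.3,"wx":0,"wy":0,"wz":0},
    {"dx":-0.1,"dy":0,"dz":0.3,"wx":0,"wy":0,"wz":0}
  ]
}}

```text
time_s: 55.33
eef_pos: [0.5913, -0.0465, 0.1849]
eef_rot: [-0.001, 0.021, 1.0, 0.0]
wrist_force: [-0.0, -0.5, -0.8]
opening: 1.004
grasp_force: 0.0
```

Run:
```python
from h import *
c=cam('wrist'); s=cam('side'); m=cam('scene')
a=cv2.resize(c['frame'],(400,300)); b=cv2.resize(s['frame'][60:240,160:400],(400,300)); d=cv2.resize(m['frame'][150:330,80:320],(400,300)); e=cv2.resize(c['frame'][150:330,90:400],(400,300))
save('last.png',np.vstack([np.hstack([a,b]),np.hstack([d,e])]))
```

```text
(no output)
```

View pics/last.png

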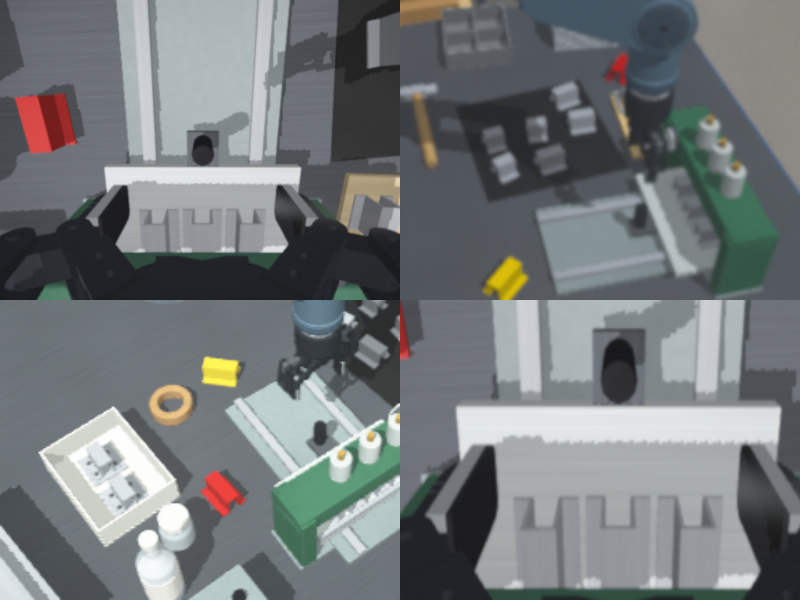

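```bash
python3 -c "
from h import *
print(workorder.hand_in())"
```

```text
the job is handed in; nothing more can be done
None
```

The job is handed in, with no verdict returned: the shuttle was pushed against its home stop and released, both brackets are in the bin, and the three long clips stand in a row about 4 mm from the stop strip; one had been knocked aside on the mat and I found it again. The other six clips are still on the mat.

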